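Take the hold-down wheel out of a jar roller's fork and lay it in the vee rest

TASK

The hold-down wheel of the jar roller has to be checked for run-out. Flip the cam lever on its fork fully open, lift the axle gently out of its seats over the lips and lower the wheel out of the open-ended slots without forcing it, then set it down, not dropped, with its axle lying in both vees of the vee rest and let go, leaving the lever open. Do not let the wheel touch the rollers or the bench, and leave the steel jar behind the rest where it stands.

Things in the scene. Friction and masses are not known exactly. Their poses are not given: they have to be found in the camera images.
- axle_seat (a point): Centre of the axle's place in the wheel fork, 195 mm above the bench: the fitted wheel's centre. Frame of the fork: x from the robot's side back to the column, y along the axle to the left, z up; all mm below are in it. The 8 mm axle lies on a level seat (z -4) under the roof of the slot (z 9.5, so it can be lifted 5.5 mm); seat and roof end in front as told under plate_left
- plate_left (a point): Point on the axle's line at the outer face of the left fork plate (y 22). Both plates have a slot like an upside-down J: the seat ends in front at a rounded lip, top z -0.5 (lift 3.5 mm to pass), 3 mm long; in front of it the slot goes straight down, 11 mm wide, open at z -12. The plates are adjusted fore and aft and locked: slot middle at x -13.5 to -25.5, not measured; feel for its front wall
- hold_down: Fixed hold-down head: column, head, fork, cam. Origin and axes as axle_seat. Fork: two aluminium plates y 17..22 and -22..-17, z -12..17, front end x -25 to -37, on a block x 58..86. Over the wheel the white head: x -36..120, y -22..22, z 68..114; column x 84..118, y -32..32. Free in front. Only a tool tilted about 40 degrees, fingers pointing down and to +x, gets at the wheel
- wheel: Loose wheel: black tyre, diameter 100 mm, flat sides 26 mm apart, hub 28 mm across and 31 wide, steel axle 8 mm thick, 72 mm long, same length each side. About 0.25 kg (0.17 to 0.35). Origin at its centre, y along the axle; it may spin about y. Starts in the seats, held down by the cam. In the fork, grip the tyre's sides only outside a radius of 34 mm
- cam_lever (a joint): Angle of the steel cam lever outside the left fork plate, rad. 0 closed: it points to the robot, nearly level, its shoe holding the axle's left end down. 1.9 fully open: upright, leaning back. It swings up about the line x 0, z 24 (axle_seat frame). It is stiff by friction (about 3 to 4 N at the grip point all the way), does not spring over, and stays where it is left
- lever_grip (a point): Grip point on the cam lever's flat end, 80 mm from its pivot, 20 mm from the free end; there the lever is 12 mm wide (along y) and 8 mm thick. Closed, it lies at about x -80, y 52, z 18 of the axle_seat frame, in front of the wheel's rim (x -50). The frame turns with the lever. The cam, its shoe and the fixed arm that carries it stand outside the left plate: x -15..86, y 22..40, z 4..33
- roller_bed: Fixed roller bed under the wheel, grey and white, base x -78..120, y -150..104. Origin on the bench under axle_seat, same axes. Two black rollers along y at x -42 and 42, tops 78 mm above the bench; left end plate y 94..102, 84 mm high; gear housing y -148..-92, x -87..110, 112 mm high
- vee_seat (a point): Centre of the wheel when it lies in the vee rest, 66 mm above the bench; axle along y, z up. Fixed rest: base 110 (x) by 80 (y) by 10 mm, two steel plates y 19..25 and -25..-19, up to 52 mm wide in x, each with a 90 degree vee, 32 mm wide at its mouth 76 mm above the bench. Wheel between the plates: 3.5 mm play each side of the hub, tyre 6 mm over the base
- jar_steel: Steel milling jar, 68 mm across, 60 mm high, open, standing loose on the bench behind the vee rest; origin under its middle. A bystander
Mind the look-alikes: they are no part of the job. Several things have the shape of the wheel; the one meant has the colours described above.

How it is judged:
By the outcome, as a careful person would: the job done as asked, in the order asked, and still so for the second after the job is handed in, with the robot touching nothing.
It also fails if it takes over 61 s, if anything falls off the work surface, if the arm or the gripper's body presses on something with over 40 N, if the wrist force passes 120 N, or if a joint passes its speed limit or range.

ROBOT

A 7-joint arm with a two-finger parallel gripper is mounted at the origin on a cart in front of the work surface, level with it; the furniture and walls round the work are solid. World frame = base frame: x ahead of the robot, y to its left, z up, the work surface at z = 0. Lengths are in m, angles in rad, forces in N, time in s.
With the tool pointing down it reaches from about 0.4 to 0.85 m from the base axis. Payload 10.4 kg.
Tool frame: the origin (TCP) lies on the mounting face of the last link; the fingertips stand 182 mm ahead of it and the grasp point (between the pads) lies 164 mm ahead of it; z points along the fingers, y is the line along which they close (so a half turn about z gives the same grasp; the last joint's range is limited). The gripper opens to 87 mm and grips with 3 to 60 N. Pads are 19 mm wide; open, the fingers measure 117 mm over their backs; the gripper's body (75 mm by 190 mm) begins 51 mm behind the grasp point.
Start: joints at [-1.32, 0.332, -0.065, 1.46, 0.022, 1.35, -0.088], TCP at [0.169, 0.602, 0.405] pointing down, gripper open.
Joint ranges: [-2.6, 2.6], [-0.5, 2.12], [-1.47, 1.34], [0.16, 2.42], [-1.27, 4.41], [0.06, 2.06], [-2.6, 2.6]. Speed limits (rad/s): [2.22, 2.22, 2.79, 2.79, 3.14, 3.14, 3.14].

INTERFACE

Orientations are given as [roll, pitch, yaw] about the fixed x, y, z axes, in that order (R = Rz(yaw) Ry(pitch) Rx(roll)).
In Python, from cell import bot, capture, get_calibration, ticket gives the robot as it stands.
- The arm moves only by the tool jog_arm, never from a script. Its argument "increments" is a list that holds one entry, the list of rows, each a list of 5 numbers: the shift along the tool's x, y, z in mm, then the turn about the tool's z in degrees, then the finger opening in mm, from 0 to 87. In form: [[[tx, ty, tz, twist, fingers], ...]]. A call has 1 to 10 rows; each row shifts and turns the commanded pose from where the row before left it, along the tool's axes as they then stand; what a row does not reach is not made up. A row lasts 1/12 s, in which the tool goes at most 41.7 mm and 7.16 degrees, less where a joint would pass 70% of its speed; a pose out of reach is approached as far as the arm can. A call is refused whole if a number of a shift passes 41.7 or a number of a turn 7.16, either way. A call with a gripper value outside its range is refused whole. The fingers move at their own pace and stop on an object; "force" is the grip in N (left out, the last holds). Time passes only in rows, so rows that do not move let the fingers close. It gives the time, the measured TCP pose, the force, the opening and the grip force at its end, in the units of the state.
- bot.get_obs(): the state, without advancing time (a new reading comes with each control period).
- capture(name): name is "side" or "top"; returns the picture (420x560x3 uint8, red, green, blue); there is no depth.
- get_calibration(name): a dict with "intrinsics" (3x3 intrinsics, pixels), "camera_from_world" (4x4, takes a point from world to camera coordinates). Camera axes: x right, y down, z forward; pixel columns grow to the right and rows downward; lengths in m; the calibration is good to about 2 mm. A picture is of the moment at which its call begins. get_calibration takes no time and is no camera call.
- ticket.sign_off(): hands the job in; it is judged then, once.
The state is a dict: "time_s": time; "joints": joint angles; "joint_velocities": joint speeds; "tau": joint torques, N m; "eef_pos": TCP position; "orientation": TCP orientation; "wrist_force": force on the tool from outside, world axes, zero at the start; "wrist_torque": the same for the moment, N m; "grip_width": finger opening in m; "finger_force": force on a finger pad.
Only numpy, scipy, OpenCV 4.12 (cv2) and the standard library are available. Lean on these libraries where they do the work, as an engineer would, in place of code of your own. Each camera call takes 0.05 s, during which the arm holds its last target. There are 200 camera calls.

## Working session

There is one attempt and no reset: what is moved stays moved. The work goes in short steps, Python scripts to look and compute and a tool call to move; the robot and the scene stay as the last step left them, time stands still between calls to the robot, and variables do not carry over. Pictures are saved under pics/ and viewed, at most 10 in all, crops included, and the job is handed in when it is done.

Besides the shell and the picture viewer there is one more tool, called after "Call:" as name([rows], argument=value, ...), one row to a line, values as JSON. jog_arm: Moves the arm, as the interface text tells. Its arguments: {"type":"object","properties":{"increments":{"type":"array","items":{"type":"array","items":{"type":"array","items":{"type":"number"}}}},"force":{"type":"number"}},"required":["increments"]}

```bash
ls; mkdir -p pics
python3 - <<'E'
from cell import bot,capture,get_calibration
import cv2,numpy as np
np.set_printoptions(precision=4,suppress=True)
for n in("side","top"):
    im=capture(n); cv2.imwrite(f"pics/{n}0.png",im[:,:,::-1]); c=get_calibration(n); print(n,np.array(c["intrinsics"]),np.array(c["camera_from_world"]))
print(bot.get_obs())
E
```

```text
pics
side [[527.3007   0.     275.3019]
 [  0.     527.3007 215.653 ]
 [  0.       0.       1.    ]] [[-0.9794 -0.2013  0.0185  0.5674]
 [-0.1395  0.6066 -0.7827  0.0905]
 [ 0.1463 -0.7691 -0.6222  1.2051]
 [ 0.      0.      0.      1.    ]]
top [[381.0392   0.     284.104 ]
 [  0.     381.0392 208.3863]
 [  0.       0.       1.    ]] [[-0.021  -0.9998  0.0059  0.1658]
 [-0.9762  0.0192 -0.2162  0.5964]
 [ 0.2161 -0.0103 -0.9763  0.8756]
 [ 0.      0.      0.      1.    ]]
{'time_s': 0.1, 'joints': array([-1.3196,  0.3328, -0.0647,  1.4608,  0.0216,  1.3499, -0.0885]), 'joint_velocities': array([-0.0013, -0.0018, -0.0007, -0.001 ,  0.0013,  0.0022,  0.0007]), 'tau': array([  0.0009, -62.4551,   0.0242, -39.0711,  -0.0616,   0.0367,
         0.0001]), 'eef_pos': array([0.169 , 0.6016, 0.4041]), 'orientation': array([-3.1404,  0.0001,  2.8678]), 'wrist_force': array([-0.6429,  0.2225,  0.5567]), 'wrist_torque': array([ 0.021 , -0.0475, -0.0219]), 'finger_force': 0.0, 'grip_width': 0.08687447646746192}
```

View pics/side0.png

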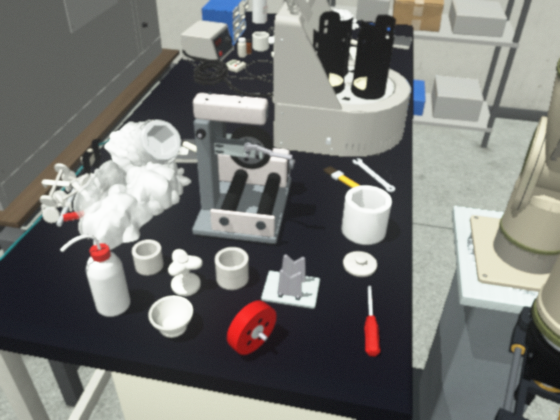

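View pics/top0.png

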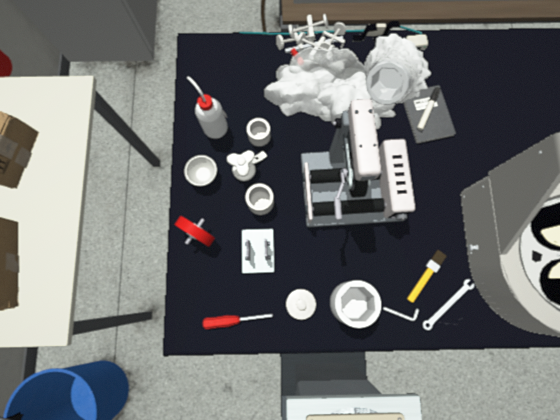

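Look-alikes for the wheel: the red wheel with an axle at side (252,328) / top (195,231), the dark wheel in the fork at side (250,152) / top (347,180), and the white lid at side (360,264). The description (black tyre, steel axle, in the fork) picks the one in the fork. I'll check it in a crop.

Run:
```python
import cv2,numpy as np
s=cv2.imread("pics/side0.png");t=cv2.imread("pics/top0.png")
def crop(im,x,y,w,h,k):
    c=cv2.resize(im[y:y+h,x:x+w],None,fx=k,fy=k,interpolation=cv2.INTER_CUBIC)
    for i in range(0,w,10): cv2.putText(c,str(x+i),(i*k,8),0,.3,(0,255,255),1); cv2.line(c,(i*k,8),(i*k,14),(0,255,255),1)
    for j in range(0,h,10): cv2.putText(c,str(y+j),(0,j*k+3),0,.3,(0,255,255),1)
    return c
a=crop(s,180,85,130,160,5)[:600]; cv2.imwrite("pics/c1.png",a[:600])
b=crop(t,295,95,125,140,4); c=crop(t,230,215,60,70,4); d=crop(s,255,245,70,70,4)
o=np.zeros((600,800,3),np.uint8); o[:560,:500]=b; o[:280,510:750]=c; o[300:580,510:790]=d
cv2.imwrite("pics/c2.png",o)
```

```text
(no output)
```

View pics/c1.png

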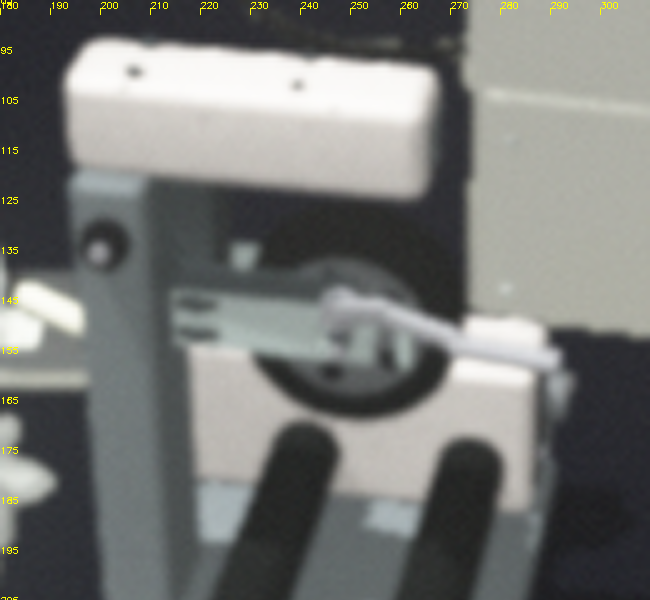

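View pics/c2.png

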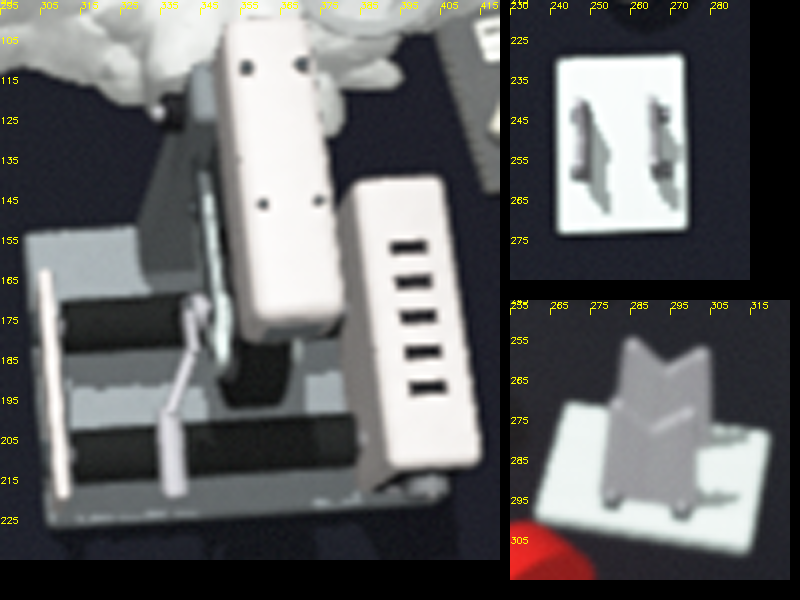

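The crops confirm it: the black wheel sits in the fork at side (250,150), with the closed lever running from (247,145) to its end at (290,156). The rest base corners are at top (242,229) to (274,273). I'll fit both poses from these corners.

```bash
cat > h.py <<'E'
import numpy as np
from scipy.optimize import least_squares
from scipy.spatial.transform import Rotation as Rot
from cell import get_calibration
np.set_printoptions(precision=4,suppress=True)
C={n:get_calibration(n) for n in("side","top")}
def proj(n,p):
    T=np.array(C[n]["camera_from_world"]);K=np.array(C[n]["intrinsics"])
    q=(K@(T[:3,:3]@np.atleast_2d(p).T+T[:3,3:])).T
    return q[:,:2]/q[:,2:]
def world(q,p):
    c,s=np.cos(q[2]),np.sin(q[2]);p=np.atleast_2d(p)/1000.
    return np.c_[q[0]+c*p[:,0]-s*p[:,1],q[1]+s*p[:,0]+c*p[:,1],p[:,2]]
def fit(obs,q0):
    def r(q): return np.concatenate([(proj(n,world(q,p))-u).ravel() for n,p,u in obs])
    s=least_squares(r,q0,loss="soft_l1"); return s.x,r(s.x).reshape(-1,2)
E
python3 - <<'E'
from h import *
H=[("side",(-36,22,263),(266,124)),
("top",(-78,104,10),(307.5,226.5)),("top",(120,104,10),(301.3,153.8)),
("top",(-87,-148,112),(415,211)),("top",(110,-148,112),(405.5,139.5)),("top",(110,-92,112),(381,142)),
("top",(120,22,309),(350.5,99)),("top",(-36,22,309),(355.5,175)),("top",(-36,-22,309),(381,172)),("top",(120,-22,309),(370.5,98)),
("top",(-100,52,212),(338.5,218.7)),("side",(-100,52,212),(291.5,156.5)),("side",(0,40,219),(247,145))]
for q0 in([.55,-.1,0],[.45,-.1,.1]):
    q,r=fit(H,q0);print(q,"\n",r)
V=[("top",(55,40,10),(241.8,229.3)),("top",(55,-40,10),(273.8,228.8)),("top",(-55,-40,10),(274.3,272.5)),("top",(-55,40,10),(241.8,273.5)),
("side",(55,-40,10),(269.3,270.5)),("side",(-55,-40,10),(319.8,278)),("side",(-55,40,10),(315,308)),("side",(55,40,10),(261.8,299)),
("side",(0,25,60),(291,277)),("side",(0,-19,60),(293.7,261.2))]
q,r=fit(V,[.45,.1,0]);print(q,"\n",r)
print(proj("top",[[.169,.6016,.4041],[.169,.6016,.24]]),proj("side",[[.169,.6016,.24]]))
E
```

```text
[ 0.6424 -0.0027  0.044 ] 
 [[-2.1486  2.3272]
 [-1.5806  1.0207]
 [-1.0508  1.453 ]
 [ 1.5386  6.1926]
 [-0.2271 -1.2066]
 [ 1.5372 -2.3646]
 [-0.7609 -0.6468]
 [ 2.8501  0.3055]
 [ 0.9735  1.8689]
 [ 1.7984 -0.9275]
 [-0.5379  1.3508]
 [-0.508   0.8267]
 [-1.2017  1.9568]]
[ 0.6424 -0.0027  0.044 ] 
 [[-2.1486  2.3272]
 [-1.5806  1.0207]
 [-1.0508  1.453 ]
 [ 1.5386  6.1926]
 [-0.2271 -1.2066]
 [ 1.5372 -2.3646]
 [-0.7609 -0.6468]
 [ 2.8501  0.3055]
 [ 0.9735  1.8689]
 [ 1.7984 -0.9275]
 [-0.5379  1.3508]
 [-0.508   0.8267]
 [-1.2017  1.9568]]
[0.5    0.223  0.0108] 
 [[-0.0661  1.5394]
 [-1.06    1.0931]
 [-0.4521  0.5223]
 [ 0.2751  0.5373]
 [-0.1607 -0.8809]
 [-0.0808 -0.7931]
 [-0.2741 -3.0662]
 [-0.4785 -2.4788]
 [-1.0313  1.0496]
 [-0.11    1.8822]]
[[-41.3278 473.3116]
 [ 35.7544 430.2483]] [[518.8281 423.9137]]
```

```bash
cat > ov.py <<'E'
from h import *
import cv2
def box(x0,x1,y0,y1,z0,z1):
    P=np.array([(x,y,z) for x in(x0,x1) for y in(y0,y1) for z in(z0,z1)],float)
    return [P[[i,j]] for i in range(8) for j in range(i+1,8) if bin(i^j).count("1")==1]
def circ(r,y,z0,n=48):
    a=np.linspace(0,2*np.pi,n);return np.c_[r*np.cos(a),0*a+y,z0+r*np.sin(a)]
HM=box(-36,120,-22,22,263,309)+box(-87,110,-148,-92,0,112)+[circ(50,13,195),circ(50,-13,195),np.array([(0,36,195),(0,-36,195)]),np.array([(0,52,219),(-80,52,213),(-99,52,211)]),np.array([(-78,104,0),(-78,-150,0),(120,-150,0),(120,104,0),(-78,104,0)])]
VM=box(-55,55,-40,40,0,10)+[np.array([(-26,y,76),(-16,y,76),(0,y,60),(16,y,76),(26,y,76)]) for y in(25,19,-19,-25)]
def draw(im,n,x,y,w,h,k,items):
    c=cv2.resize(im[y:y+h,x:x+w],None,fx=k,fy=k,interpolation=cv2.INTER_CUBIC)
    for q,M,col in items:
        for L in M:
            u=((proj(n,world(q,L))-(x,y)+.5)*k*16).astype(int)
            cv2.polylines(c,[u.reshape(-1,1,2)],False,col,1,cv2.LINE_AA,4)
    return c
E
python3 - <<'E'
from ov import *
s=cv2.imread("pics/side0.png");t=cv2.imread("pics/top0.png")
it=[([.6424,-.0027,.044],HM,(0,255,255)),([.5,.223,.0108],VM,(0,0,255))]
o=np.zeros((600,800,3),np.uint8)
o[:600,:480]=draw(s,"side",186,90,120,150,4,it)[:600]
a=draw(t,"top",300,100,100,100,3,it);o[:300,490:790]=a
o[300:600,490:640]=draw(t,"top",235,220,50,100,3,it);o[300:480,640:800]=draw(s,"side",257,250,64,72,2.5,it)
cv2.imwrite("pics/o1.png",o)
E
```

```text
(no output)
```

View pics/o1.png

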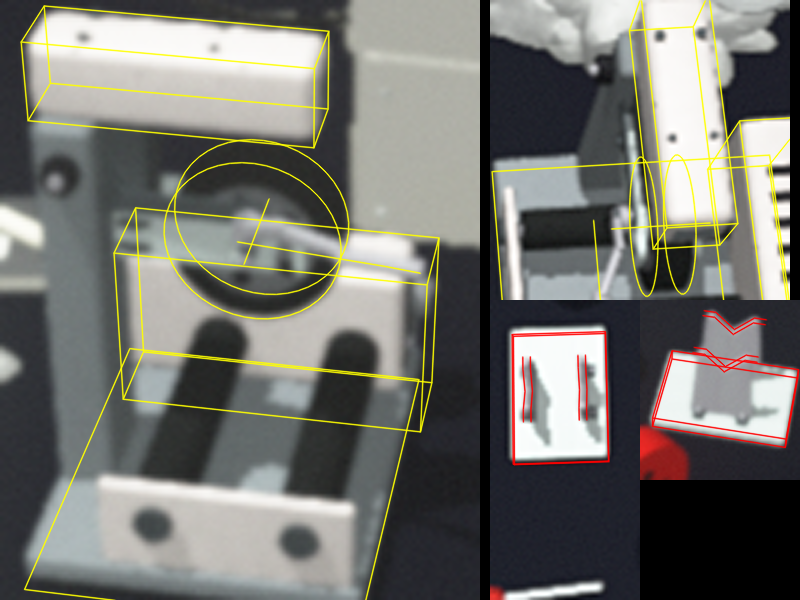

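Run:
```python
from h import *
o=.4
r=7
H=[("top",(-78,104,8),(307.5,226.5)),("top",(120,104,8),(301.3,153.8)),
("top",(-100,52,212),(338.5,218.7)),("side",(-100,52,212),(291.5,156.5)),("side",(0,44,219),(247,145)),
# head side lines as corner pts (inset by rounding)
("top",(-36+.4*r,22,263),(355.7,175)),("top",(-36+.4*r,-22+.4*r,306),(380.5,171)),("top",(80,22,263),(351.2,114)),
("side",(-36+.4*r,22,263+.4*r),(266,124)),("side",(120-.4*r,22,263+.4*r),(194.5,117)),
("top",(-48,13,180),(352,195.5)),("top",(-48,-13,180),(366,195.5))]
H=[(n,p,np.array(u)-o) for n,p,u in H]
q,R=fit(H,[.642,0,.04]);print(q,"\n",R)
V=[("top",(55,40,10),(241.8,229.3)),("top",(55,-40,10),(273.8,228.8)),("top",(-55,-40,10),(274.3,272.5)),("top",(-55,40,10),(241.8,273.5)),
("side",(55,-40,10),(269.3,270.5)),("side",(-55,-40,10),(319.8,278)),("side",(-55,40,0),(315,308)),("side",(55,40,0),(261.8,299)),
("side",(0,25,60),(291,277)),("side",(0,-19,60),(293.7,261.2)),("side",(-26,25,76),(302,273.8)),("side",(26,25,76),(281.5,270.5))]
V=[(n,p,np.array(u)-o) for n,p,u in V]
q2,R=fit(V,[.45,.1,0]);print(q2,"\n",R)
from ov import *
s=cv2.imread("pics/side0.png");t=cv2.imread("pics/top0.png")
g=lambda im:(255*(im/255.)**.5).astype(np.uint8)
it=[(q,HM,(0,255,255)),(q2,VM,(0,0,255))]
O=np.zeros((600,800,3),np.uint8)
O[:450,:480]=draw(g(s),"side",186,95,120,112,4,it)[:450].repeat(1,0) if 0 else np.pad(draw(g(s),"side",186,95,120,112,4,it),((0,2),(0,0),(0,0)))
O[:480,490:790]=draw(g(t),"top",325,105,75,120,4,it)
O[450:600,:160]=draw(s,"side",257,250,64,60,2.5,it)
cv2.imwrite("pics/o2.png",O)
```

```text
[ 0.6464 -0.0068  0.0328] 
 [[-0.0905 -0.4053]
 [ 1.2287  0.2742]
 [ 1.154  -0.4142]
 [-1.9411  0.2546]
 [-2.723   2.1116]
 [ 0.0415  4.3088]
 [ 1.604   0.4699]
 [-0.6921 12.0043]
 [-4.5891  0.383 ]
 [-1.6184  0.5133]
 [ 1.3119  1.2515]
 [-0.7997  0.646 ]]
[0.5011 0.2218 0.0088] 
 [[ 0.846   1.4906]
 [-0.1551  1.1066]
 [ 0.3772  0.5188]
 [ 1.1118  0.4683]
 [-0.0773 -0.9691]
 [-0.067  -0.8233]
 [-0.6753  0.1834]
 [-0.4894  0.7084]
 [-1.0718  0.9398]
 [-0.0979  1.8097]
 [ 1.2286  0.3579]
 [-4.2096 -0.2648]]
```

View pics/o2.png

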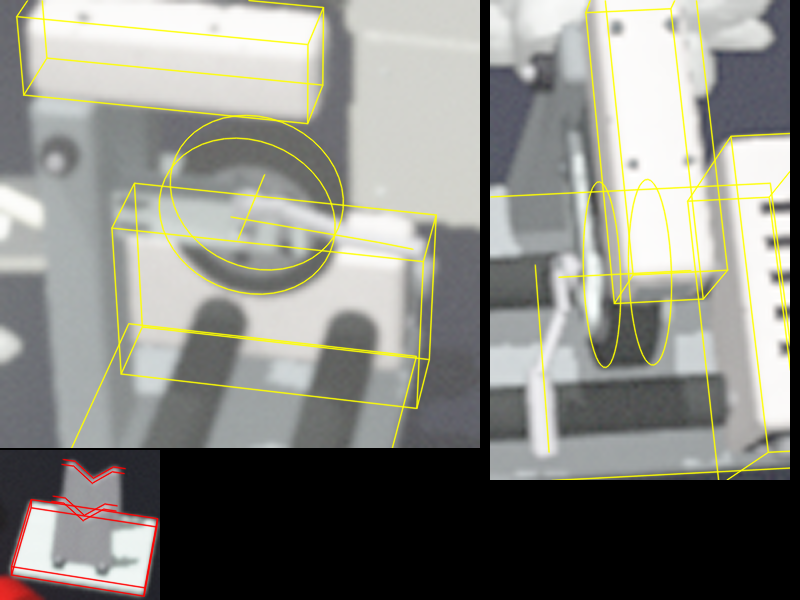

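Run:
```python
from h import *
o=.4
H=[("top",(-78,104,8),(307.5,226.5)),("top",(120,104,8),(301.3,153.8)),
("top",(-100,52,212),(338.5,218.7)),("side",(-100,52,212),(291.5,156.5)),("side",(0,44,219),(247,145)),
("top",(-33,-19,306),(380.5,171)),("top",(117,-19,306),(371,99)),
("side",(-33,22,266),(266,124)),("side",(117,22,266),(194.5,117)),
("top",(-48,13,180),(352,195.5)),("top",(-48,-13,180),(366,195.5))]
H=[(n,p,np.array(u)-o) for n,p,u in H]
for sel in (H,[h for h in H if h[0]=="top"]):
    q,R=fit(sel,[.642,0,.04]);print(q,"\n",R)
# tool geometry check
from cell import bot
ob=bot.get_obs();print(Rot.from_euler("xyz",ob["orientation"]).as_matrix())
```

```text
[ 0.6454 -0.0052  0.046 ] 
 [[-0.2372  0.4948]
 [ 0.1253  1.154 ]
 [ 1.0999  0.3797]
 [-1.1881  0.3996]
 [-2.1701  2.5592]
 [ 0.9191  0.7759]
 [ 1.0446 -0.6621]
 [-4.1962  0.6043]
 [-1.3808  1.171 ]
 [ 0.9302  1.7842]
 [-1.194   1.0262]]
[ 0.647  -0.0041  0.046 ] 
 [[-0.6837 -0.125 ]
 [-0.2997  0.5839]
 [ 0.5239 -0.3962]
 [ 0.2617 -0.0595]
 [ 0.4212 -1.4271]
 [ 0.379   1.058 ]
 [-1.7498  0.3009]]
[[-0.9628  0.2703 -0.0003]
 [ 0.2703  0.9628 -0.0012]
 [-0.0001 -0.0012 -1.    ]]
```

Call:
jog_arm([
  [[0, 0, -20, -6.1, 87], [0, 0, -20, -6.1, 87], [0, 0, -20, -6.1, 87], [-15, -32, 0, 0, 87], [-15, -32, 0, 0, 87], [-15, -32, 0, 0, 87], [-15, -32, 0, 0, 87], [-15, -32, 0, 0, 87], [-15, -32, 0, 0, 87], [-15, -32, 0, 0, 87]],
], force=20)

```text
time_s: 0.93
eef_pos: [0.2846, 0.381, 0.4645]
orientation: [-3.141, -0.0, -3.096]
wrist_force: [0.9, -0.3, -0.1]
grip_width: 0.087
finger_force: 0.0
```

Call:
jog_arm([
  [[-15, -32, 0, 0, 87], [-15, -32, 0, 0, 87], [-15, -32, 0, 0, 87], [-15, -32, 0, 0, 87], [-15, -32, 0, 0, 87], [-15, -32, 0, 0, 87], [-15, -32, 0, 0, 87], [-15, -32, 0, 0, 87], [-15, -32, 0, 0, 87], [0, -20, 0, 0, 87]],
])

```text
time_s: 1.77
eef_pos: [0.4345, 0.0777, 0.4645]
orientation: [-3.141, 0.0, -3.1]
wrist_force: [0.1, -0.7, -0.5]
grip_width: 0.087
finger_force: 0.0
```

Call:
jog_arm([
  [[0, 0, -30, 0, 87], [0, 0, -40, 0, 87], [0, 0, -40, 0, 87], [0, 0, -40, 0, 87], [0, 0, -40, 0, 87], [0, 0, -40, 0, 87], [0, 0, -40, 0, 87]],
])

```text
time_s: 2.35
eef_pos: [0.4324, 0.0809, 0.7366]
orientation: [3.141, 0.0, -3.096]
wrist_force: [0.9, 0.0, 0.2]
grip_width: 0.087
finger_force: 0.0
```

```bash
python3 -c "
from cell import bot
o=bot.get_obs();print(o['joints'],o['eef_pos'],o['orientation'])"
```

```text
[-0.75967947 -0.05036734  0.44407906  1.19446567  0.02331884  1.99216958
  1.31000914] [0.43235094 0.08089953 0.73661857] [ 3.14116045e+00  2.38195605e-04 -3.09583394e+00]
```

Call:
jog_arm([
  [[-20, 0, -20, 0, 87], [-25, 0, -20, 0, 87], [-25, 0, -20, 0, 87], [-25, 0, -20, 0, 87], [-25, 0, -20, 0, 87]],
])

```text
time_s: 2.77
eef_pos: [0.5323, 0.0838, 0.7831]
orientation: [3.134, 0.065, -3.095]
wrist_force: [0.2, 1.2, -0.4]
grip_width: 0.0874
finger_force: 0.0
```

```bash
python3 -c "
from cell import bot
o=bot.get_obs();print(o['joints'],o['eef_pos'],o['orientation'])"
```

```text
[-0.53425742  0.25215618  0.4524514   0.78665285 -0.12889007  2.05777927
  1.45512469] [0.53225406 0.08376817 0.78313299] [ 3.13366897  0.06527893 -3.09527898]
```

Call:
jog_arm([
  [[0, 0, 20, 0, 87], [0, 0, 20, 0, 87], [0, 0, 20, 0, 87]],
])

```text
time_s: 3.02
eef_pos: [0.5353, 0.0834, 0.7225]
orientation: [3.134, 0.065, -3.097]
wrist_force: [-0.7, -0.1, 0.0]
grip_width: 0.0869
finger_force: 0.0
```

```bash
python3 -c "
from cell import bot
from scipy.spatial.transform import Rotation as R
o=bot.get_obs();print(o['joints'],o['eef_pos'],o['orientation']);print(R.from_euler('xyz',o['orientation']).as_matrix())"
```

```text
[-0.57955931  0.1725853   0.43502182  1.01470733 -0.07715349  1.9032612
  1.43511289] [0.53528794 0.08340599 0.72253049] [ 3.13400874  0.06530733 -3.09727986]
[[-0.99688868 -0.04479147  0.06485903]
 [-0.04420386  0.99896769  0.01046726]
 [-0.06526092  0.00756768 -0.99783954]]
```

```bash
cat > k.py <<'E'
from h import *
def fk(j,L):
    d1,d3,d5,d7,a4,a5,a6=L
    R=np.eye(3);p=np.zeros(3)
    steps=[("z",[0,0,d1]),("y",[0,0,d3]),("z",[a4,0,0]),("y",[a5,0,d5]),("z",[0,0,0]),("y",[a6,0,d7]),("z",[0,0,0])]
    for (a,t),q in zip(steps,j):
        R=R@Rot.from_euler(a,q).as_matrix();p=p+R@np.array(t)
    return p,R
D=[([-1.3196,.3328,-.0647,1.4608,.0216,1.3499,-.0885],[.169,.6016,.4041]),
([-.75968,-.05037,.44408,1.19447,.02332,1.99217,1.31],[.43235,.0809,.73662]),
([-.53426,.25216,.45245,.78665,-.12889,2.05778,1.45512],[.53225,.08377,.78313]),
([-.57956,.17259,.43502,1.01471,-.07715,1.90326,1.43511],[.53529,.08341,.72253])]
E
python3 - <<'E'
from k import *
for a,b in D: print(fk(a,[.3]*7)[1].round(3).tolist())
E
```

```text
[[-0.27, 0.963, -0.0], [0.963, 0.27, 0.001], [0.001, 0.0, -1.0]]
[[0.046, 0.999, 0.0], [0.999, -0.046, -0.0], [-0.0, 0.0, -1.0]]
[[0.047, 0.997, 0.065], [0.999, -0.046, -0.011], [-0.008, 0.065, -0.998]]
[[0.045, 0.997, 0.065], [0.999, -0.044, -0.01], [-0.008, 0.065, -0.998]]
```

```bash
cat >> k.py <<'E'
M=np.diag([1.,-1,1])
def fit_L(D):
    f=lambda L:np.concatenate([M@fk(a,L)[0]-b for a,b in D])
    s=least_squares(f,[.3,.4,.4,.1,0,0,0]);return s.x,s.fun
E
python3 - <<'E'
from k import *
L,r=fit_L(D);print(L,r)
# plan: j6=2.06 boundary; planar arm config with tilt t: j2+j4=pi-t-2.06
for t in (20,40):
  s=np.pi-np.radians(t)-2.06
  for j4 in(.2,.5,.8,1.1,1.4):
    p=fk([0,s-j4,0,j4,0,2.06,0],L)[0];print(t,j4,round(s-j4,2),p)
E
```

```text
[ 0.5736  0.347   0.4863  0.3916  0.0541 -0.0186  0.0288] [-0.0484 -0.     -0.0007 -0.0051  0.0464  0.0104 -0.0096  0.0312 -0.0072
 -0.0017  0.0363 -0.0025]
20 0.2 0.53 [0.6411 0.     0.8413]
20 0.5 0.23 [0.5509 0.     0.895 ]
20 0.8 -0.07 [0.4489 0.     0.9197]
20 1.1 -0.37 [0.3441 0.     0.9131]
20 1.4 -0.67 [0.246  0.     0.8758]
40 0.2 0.18 [0.5109 0.     1.0444]
40 0.5 -0.12 [0.4077 0.     1.064 ]
40 0.8 -0.42 [0.3034 0.     1.0523]
40 1.1 -0.72 [0.2072 0.     1.0103]
40 1.4 -1.02 [0.1278 0.     0.9417]
```

Call:
jog_arm([
  [[0, -32, -20, 0, 87], [0, -32, -30, 0, 87], [0, 0, -40, 0, 87], [0, 0, -40, 0, 87], [0, 0, -40, 0, 87], [0, 0, -40, 0, 87], [0, 0, -40, 0, 87]],
])

```text
time_s: 3.6
eef_pos: [0.468, 0.0163, 0.8534]
orientation: [3.132, 0.209, -3.098]
wrist_force: [-0.9, 0.2, 0.8]
grip_width: 0.087
finger_force: 0.0
```

```bash
cat > st.py <<'E'
from h import *
from cell import bot
o=bot.get_obs();R=Rot.from_euler('xyz',o['orientation']).as_matrix()
print("j",o['joints'],"p",o['eef_pos'],"tz",R[:,2],"ty",R[:,1],"tilt",np.degrees(np.arccos(-R[2,2])),"F",o['wrist_force'])
E
python3 st.py
```

```text
j [-0.6642  0.1258  0.6829  0.7741 -0.1124  2.0579  1.5585] p [0.468  0.0163 0.8534] tz [ 0.2069  0.0187 -0.9782] ty [-0.0454  0.9989  0.0095] tilt 11.989934000925265 F [-0.8735  0.1834  0.7598]
```

Call:
jog_arm([
  [[-10, -2, -38, 0, 87], [-10, -2, -38, 0, 87], [-10, -2, -38, 0, 87], [-10, -2, -38, 0, 87], [-10, -2, -38, 0, 87], [-10, -2, -38, 0, 87], [-10, 0, -38, 0, 87], [-10, 0, -38, 0, 87], [-10, 0, -38, 0, 87], [-10, 0, -38, 0, 87]],
])

```text
time_s: 4.43
eef_pos: [0.3716, -0.0018, 0.9725]
orientation: [3.13, 0.515, -3.102]
wrist_force: [-0.4, 0.4, 0.9]
grip_width: 0.0871
finger_force: 0.0
```

```bash
python3 st.py
```

```text
j [-1.2216  0.0258  1.2091  0.5589 -0.0522  2.0581  1.5577] p [ 0.3716 -0.0018  0.9725] tz [ 0.4916  0.0313 -0.8703] ty [-0.0452  0.9989  0.0104] tilt 29.51024684119708 F [-0.3503  0.4217  0.8718]
```

Call:
jog_arm([
  [[-25, 0, -32, 0, 87], [-25, 0, -32, 0, 87], [-25, 0, -32, 0, 87], [-25, 0, -32, 0, 87], [-25, 0, -32, 0, 87], [-25, 0, -32, 0, 87], [-25, 0, -32, 0, 87]],
])

```text
time_s: 5.02
eef_pos: [0.3476, -0.0006, 1.0297]
orientation: [3.131, 0.699, -3.103]
wrist_force: [1.0, 0.2, 0.6]
grip_width: 0.0872
finger_force: 0.0
```

```bash
python3 st.py
```

```text
j [-0.5741  0.1267  0.776   0.2838 -0.2606  2.058   1.5716] p [ 0.3476 -0.0006  1.0297] tz [ 0.6428  0.0348 -0.7652] ty [-0.0449  0.999   0.0078] tilt 40.072644921034716 F [0.9601 0.161  0.5991]
```

```bash
cat > k.py <<'E'
from h import *
M=np.diag([1.,-1,1])
AX="zyzyzyz"
def fk(j,L):
    L=np.asarray(L).reshape(7,3);R=np.eye(3);p=np.zeros(3)
    for a,q,t in zip(AX,j,L):
        R=R@Rot.from_euler(a,q).as_matrix();p=p+R@t
    return p,R
D=[([-1.3196,.3328,-.0647,1.4608,.0216,1.3499,-.0885],[.169,.6016,.4041]),
([-.75968,-.05037,.44408,1.19447,.02332,1.99217,1.31],[.43235,.0809,.73662]),
([-.53426,.25216,.45245,.78665,-.12889,2.05778,1.45512],[.53225,.08377,.78313]),
([-.57956,.17259,.43502,1.01471,-.07715,1.90326,1.43511],[.53529,.08341,.72253]),
([-0.6642,0.1258,0.6829,0.7741,-0.1124,2.0579,1.5585],[0.468,0.0163,0.8534]),
([-1.2216,0.0258,1.2091,0.5589,-0.0522,2.0581,1.5577],[0.3716,-0.0018,0.9725]),
([-0.5741,0.1267,0.776,0.2838,-0.2606,2.058,1.5716],[0.3476,-0.0006,1.0297])]
def fit_L(D,reg=1e-3):
    L0=np.zeros((7,3));L0[0,2]=.3;L0[1,2]=.4;L0[3,2]=.4;L0[5,2]=.1
    f=lambda L:np.concatenate([(M@fk(a,L)[0]-b) for a,b in D]+[reg*(L-L0.ravel())])
    s=least_squares(f,L0.ravel());return s.x,s.fun[:3*len(D)]
if __name__=="__main__":
    L,r=fit_L(D);print(L.reshape(7,3));print(r.reshape(-1,3)*1000)
E
python3 k.py
```

```text
[[ 0.0001  0.0109  0.2582]
 [-0.0002  0.0109  0.4242]
 [-0.0001  0.0114  0.0242]
 [ 0.0002  0.0114  0.4451]
 [-0.0003  0.0005  0.0451]
 [ 0.      0.0005  0.1348]
 [-0.      0.0001  0.0348]]
[[ 0.0001  0.0005  0.0016]
 [-0.0056  0.0065 -0.0011]
 [ 0.0046 -0.0132  0.0031]
 [ 0.0027 -0.0078 -0.007 ]
 [-0.0029  0.0152  0.0036]
 [ 0.0038 -0.0058  0.0056]
 [-0.0019  0.0045 -0.0058]]
```

```bash
cat >> k.py <<'E'
LO=np.array([-2.6,-.5,-1.47,.16,-1.27,.06,-2.6]);HI=np.array([2.6,2.12,1.34,2.42,4.41,2.06,2.6])
P=np.array([[0,1.,0],[-1,0,0],[0,0,1]])
def ik(p,R,L,j0,pref=.01):
    def f(j):
        q,r=fk(j,L);return np.concatenate([(M@q-p)*10,((M@r@M@P2)-R).ravel()*2,pref*(j-j0)])
    return f
E
python3 - <<'E'
from k import *
L,_=fit_L(D)
from cell import bot
o=bot.get_obs();R=Rot.from_euler('xyz',o['orientation']).as_matrix()
q,r=fk(o['joints'],L); A=M@r  # actual R = M r X
X=A.T@R; print(X)
def sol(p,j0):
    f=lambda j:np.concatenate([(M@fk(j,L)[0]-p)*10,(M@fk(j,L)[1]@X-R).ravel()*2,.003*(j-j0)])
    s=least_squares(f,np.clip(j0,LO+.01,HI-.01),bounds=(LO,HI));return s.x,np.abs(s.fun[:3]).max()*100,np.abs(s.fun[3:12]).max()/2
j=o['joints']
pts={"down":(.37,.01,.7),"app":(.409,.035,.39),"lev":(.448,.037,.344),"whl":(.506,-.01,.361),"vup":(.362,.214,.33),"v":(.362,.214,.232)}
for k,p in pts.items():
    j,a,b=sol(np.array(p),j);print(k,j,"err mm",a.round(2),"R",b.round(4))
E
```

```text
[[ 0. -1.  0.]
 [-1. -0. -0.]
 [-0.  0.  1.]]
down [-0.4724 -0.4964  0.1439  1.6887  0.2509  1.2666  1.3005] err mm 0.0 R 0.0
app [-0.4126 -0.4002  0.1303  2.2805  0.3465  0.5955  1.1171] err mm 0.0 R 0.0
lev [-0.4018 -0.2403  0.1576  2.2727  0.368   0.4391  1.0973] err mm 0.0 R 0.0
whl [-0.4335 -0.1326  0.3384  2.1416  0.1488  0.4292  1.4181] err mm 0.0 R 0.0
vup [-0.5194 -0.2264 -0.2742  2.2955  0.6961  0.6407  0.3304] err mm 0.0 R 0.0
v [-0.5256 -0.0402 -0.2938  2.391   1.1053  0.5109 -0.13  ] err mm 0.0 R 0.0
```

```bash
cat > go.py <<'E'
from h import *
from cell import bot
o=bot.get_obs();R=Rot.from_euler('xyz',o['orientation']).as_matrix();p=o['eef_pos']
F=np.array([.6455,-.005,.044]);Z=R[:,2]
def fw(v): return world(F,np.array(v)+[0,0,195])[0]      # fork mm -> world
def tcp(pt,d): return pt-Z*d                      # pt lies d (m) ahead of TCP
def rel(*ws):                                     # world waypoints -> tool shifts mm
    c=p
    for w in ws: print("world",np.round(w,4),"tool mm",(R.T@(w-c)*1000).round(1));c=w
E
python3 - <<'E'
from go import *
l=fw((-84.8,52,17.6)); print("lever",l)
rel(np.array([.44,.03,.55]),tcp(l,.172+.05),tcp(l,.172))
E
```

```text
lever [0.5585 0.0432 0.2126]
world [0.44 0.03 0.55] tool mm [237.2  22.6 427.5]
world [0.4158 0.0355 0.3825] tool mm [126.2   5.3 112.8]
world [0.4479 0.0372 0.3442] tool mm [-0.  0. 50.]
```

Call:
jog_arm([
  [[17, 1.6, 30.5, 0, 60], [17, 1.6, 30.5, 0, 34], [17, 1.6, 30.5, 0, 34], [17, 1.6, 30.5, 0, 34], [17, 1.6, 30.5, 0, 34], [17, 1.6, 30.5, 0, 34], [17, 1.6, 30.5, 0, 34], [17, 1.6, 30.5, 0, 34], [17, 1.6, 30.5, 0, 34], [17, 1.6, 30.5, 0, 34]],
], force=15)

```text
time_s: 5.85
eef_pos: [0.3867, 0.0148, 0.7681]
orientation: [3.071, 0.684, 3.117]
wrist_force: [1.3, 1.0, 0.2]
grip_width: 0.0355
finger_force: 0.0
```

```bash
python3 st.py
python3 - <<'E'
from go import *
l=fw((-84.8,52,17.6))
rel(np.array([.44,.03,.55]),tcp(l,.172+.05),tcp(l,.172))
E
```

```text
j [-0.9064 -0.4707  0.3615  1.4839  0.4378  1.4511  1.1379] p [0.3867 0.0148 0.7681] tz [ 0.6319  0.0552 -0.7731] ty [-0.0205  0.9983  0.0546] tilt 39.367768467341556 F [1.3401 1.0493 0.2265]
world [0.44 0.03 0.55] tool mm [ 96.9   2.2 203.1]
world [0.4182 0.031  0.3842] tool mm [121.7  -7.7 114.4]
world [0.4498 0.0337 0.3456] tool mm [ 0.  0. 50.]
```

```bash
cat > fe.py <<'E'
from k import *
L,_=fit_L(D);X=np.array([[0,-1,0],[-1,0,0],[0,0,1.]])
def Rt(tilt,az):
    t,a=np.radians(tilt),az
    z=np.array([np.sin(t)*np.cos(a),np.sin(t)*np.sin(a),-np.cos(t)]);y=np.array([-np.sin(a),np.cos(a),0]);return np.c_[np.cross(y,z),y,z]
def sol(p,R,j0,b=(LO,HI)):
    f=lambda j:np.concatenate([(M@fk(j,L)[0]-p)*10,(M@fk(j,L)[1]@X-R).ravel()*2,.003*(j-j0)])
    s=least_squares(f,np.clip(j0,b[0]+.01,b[1]-.01),bounds=b);return s.x,np.abs(s.fun[:12]).max()*100
E
python3 - <<'E'
from fe import *
j0=np.array([-.6,0,.4,1,0,1.5,1.5])
for z in(1.0,.95,.9,.8,.7,.6):
  print(z,end=": ")
  for x in(.35,.4,.45,.5,.55):
    j,e=sol(np.array([x,.02,z]),Rt(40,.045),j0);print(x,"e%.1f j2 %.2f j4 %.2f j6 %.2f"%(e,j[1],j[3],j[5]),end=" | ")
  print()
E
```

```text
1.0: 0.35 e0.0 j2 -0.04 j4 0.57 j6 1.93 | 0.4 e0.0 j2 0.09 j4 0.44 j6 1.92 | 0.45 e0.0 j2 0.28 j4 0.19 j6 1.98 | 0.5 e12.3 j2 0.40 j4 0.16 j6 1.94 | 0.55 e26.6 j2 0.45 j4 0.16 j6 1.86 | 
0.95: 0.35 e0.0 j2 -0.19 j4 0.86 j6 1.78 | 0.4 e0.0 j2 -0.09 j4 0.78 j6 1.75 | 0.45 e0.0 j2 0.03 j4 0.68 j6 1.74 | 0.5 e0.0 j2 0.18 j4 0.53 j6 1.76 | 0.55 e0.0 j2 0.37 j4 0.26 j6 1.83 | 
0.9: 0.35 e0.0 j2 -0.28 j4 1.08 j6 1.67 | 0.4 e0.0 j2 -0.20 j4 1.01 j6 1.63 | 0.45 e0.0 j2 -0.09 j4 0.93 j6 1.61 | 0.5 e0.0 j2 0.03 j4 0.82 j6 1.59 | 0.55 e0.0 j2 0.17 j4 0.68 j6 1.61 | 
0.8: 0.35 e0.0 j2 -0.43 j4 1.43 j6 1.47 | 0.4 e0.0 j2 -0.34 j4 1.37 j6 1.43 | 0.45 e0.0 j2 -0.24 j4 1.30 j6 1.39 | 0.5 e0.0 j2 -0.13 j4 1.21 j6 1.36 | 0.55 e0.0 j2 -0.02 j4 1.11 j6 1.35 | 
0.7: 0.35 e0.0 j2 -0.50 j4 1.70 j6 1.25 | 0.4 e0.0 j2 -0.43 j4 1.65 j6 1.24 | 0.45 e0.0 j2 -0.33 j4 1.58 j6 1.20 | 0.5 e0.0 j2 -0.22 j4 1.50 j6 1.16 | 0.55 e0.0 j2 -0.11 j4 1.41 j6 1.14 | 
0.6: 0.35 e20.2 j2 -0.50 j4 1.89 j6 1.09 | 0.4 e0.0 j2 -0.48 j4 1.89 j6 1.05 | 0.45 e0.0 j2 -0.37 j4 1.82 j6 1.01 | 0.5 e0.0 j2 -0.26 j4 1.74 j6 0.97 | 0.55 e0.0 j2 -0.15 j4 1.65 j6 0.94 |
```

Call:
jog_arm([
  [[-20, -25, -22, 0, 34], [-20, -25, -22, 0, 34], [-20, -25, -22, 0, 34], [-20, -25, -22, 0, 34], [-20, -25, -22, 0, 34], [-20, -25, -22, 0, 34], [-20, -25, -22, 0, 34], [-22, 0, -27, 0, 34], [-22, 0, -27, 0, 34]],
])

```text
time_s: 6.6
eef_pos: [0.3991, -0.1519, 0.963]
orientation: [3.076, 0.688, 3.122]
wrist_force: [-0.8, 0.0, 0.8]
grip_width: 0.0342
finger_force: 0.0
```

```bash
python3 st.py
```

```text
j [-1.5053 -0.2629  1.2084  0.6332  0.3466  1.8691  1.5845] p [ 0.3991 -0.1519  0.963 ] tz [ 0.635   0.0537 -0.7707] ty [-0.0226  0.9984  0.0509] tilt 39.58482473015113 F [-0.8228  0.0087  0.7959]
```

Call:
jog_arm([
  [[-25, 0, -30, 0, 34], [-25, 0, -30, 0, 34], [-25, 0, -30, 0, 34], [-25, 0, -30, 0, 34]],
])

```text
time_s: 6.93
eef_pos: [0.3903, -0.1465, 1.0093]
orientation: [3.132, 0.747, -3.109]
wrist_force: [-0.6, -0.9, 1.6]
grip_width: 0.0342
finger_force: 0.0
```

```bash
python3 st.py
```

```text
j [-2.0247 -0.3054  1.3086  0.3292  0.7618  2.0159  1.6319] p [ 0.3903 -0.1465  1.0093] tz [ 0.6789  0.0314 -0.7335] ty [-0.0389  0.9992  0.0068] tilt 42.81809219114379 F [-0.6333 -0.9263  1.5785]
```

Run:
```python
from go import *
rel(np.array([.43,-.1,.93]),np.array([.49,.03,.8]),np.array([.46,.03,.5]))
```

```text
world [ 0.43 -0.1   0.93] tool mm [23.7 44.4 86.6]
world [0.49 0.03 0.8 ] tool mm [ 41.3 126.7 140.2]
world [0.46 0.03 0.5 ] tool mm [225.9  -0.9 199.7]
```

Call:
jog_arm([
  [[4, 7.4, 14.5, 0, 34], [4, 7.4, 14.5, 0, 34], [4, 7.4, 14.5, 0, 34], [4, 7.4, 14.5, 0, 34], [4, 7.4, 14.5, 0, 34], [4, 7.4, 14.5, 0, 34]],
])

```text
time_s: 7.43
eef_pos: [0.4274, -0.1038, 0.9359]
orientation: [3.136, 0.749, -3.106]
wrist_force: [0.9, -0.7, 0.1]
grip_width: 0.0339
finger_force: 0.0
```

```bash
python3 st.py;python3 - <<'E'
from go import *
rel(np.array([.49,.03,.8]),np.array([.46,.03,.5]))
E
```

```text
j [-1.4921 -0.3626  0.8999  0.8294  0.6084  1.7471  1.4454] p [ 0.4274 -0.1038  0.9359] tz [ 0.6802  0.0298 -0.7324] ty [-0.0393  0.9992  0.0041] tilt 42.91308759125537 F [ 0.9012 -0.7067  0.1108]
world [0.49 0.03 0.8 ] tool mm [ 43.3 130.6 146.1]
world [0.46 0.03 0.5 ] tool mm [226.2  -0.1 199.3]
```

Call:
jog_arm([
  [[6.2, 18.7, 20.9, 0, 34], [6.2, 18.7, 20.9, 0, 34], [6.2, 18.7, 20.9, 0, 34], [6.2, 18.7, 20.9, 0, 34], [6.2, 18.7, 20.9, 0, 34], [6.2, 18.7, 20.9, 0, 34], [6.2, 18.7, 20.9, 0, 34]],
])

```text
time_s: 8.02
eef_pos: [0.4902, 0.0307, 0.7993]
orientation: [3.136, 0.749, -3.106]
wrist_force: [-0.2, -0.2, -0.7]
grip_width: 0.034
finger_force: 0.0
```

```bash
python3 st.py;python3 - <<'E'
from go import *
rel(np.array([.46,.03,.5]))
E
```

```text
j [-1.4204 -0.3743  0.7737  1.2794  0.6246  1.4327  1.1562] p [0.4902 0.0307 0.7993] tz [ 0.6799  0.0301 -0.7326] ty [-0.0395  0.9992  0.0043] tilt 42.891133685666944 F [-0.2216 -0.196  -0.6845]
world [0.46 0.03 0.5 ] tool mm [225.8  -0.8 198.7]
```

```bash
cat > sim.py <<'E'
from fe import *
def walk(j,R,p0,wps,n=20):
    """minimum-norm stepping along straight lines, fixed R"""
    for w in wps:
        w=np.array(w)
        for k in range(n):
            p=p0+(w-p0)*(k+1)/n
            for _ in range(3):
                q,r=fk(j,L);A=M@r@X;q=M@q
                e=np.r_[p-q,Rot.from_matrix(R@A.T).as_rotvec()]
                J=np.zeros((6,7))
                for i in range(7):
                    d=j.copy();d[i]+=1e-6;q2,r2=fk(d,L)
                    J[:3,i]=(M@q2-q)/1e-6;J[3:,i]=Rot.from_matrix(M@r2@X@A.T).as_rotvec()/1e-6
                j=j+np.linalg.pinv(J,1e-3)@e
        p0=w;print(np.round(w,3),j," margin",np.minimum(j-LO,HI-j))
    return j
E
python3 - <<'E'
from sim import *
from cell import bot
o=bot.get_obs();R=Rot.from_euler('xyz',o['orientation']).as_matrix()
for x in(.46,.52): walk(o['joints'],R,o['eef_pos'],[(x,.03,.65),(x,.03,.5),(.46,.03,.4),(.44,.037,.34),(.51,-.01,.36),(.42,.22,.4),(.36,.22,.24)]);print()
E
```

```text
[0.46 0.03 0.65] [-1.2805 -0.5638  0.6229  1.7312  0.7441  1.239   0.9671]  margin [ 1.3195 -0.0638  0.7171  0.6888  2.0141  0.821   1.6329]
[0.46 0.03 0.5 ] [-1.23   -0.6011  0.6885  2.0489  0.8398  0.9754  0.8325]  margin [ 1.37   -0.1011  0.6515  0.3711  2.1098  0.9154  1.7675]
[0.46 0.03 0.4 ] [-1.2119 -0.5434  0.782   2.2189  0.9325  0.7545  0.7199]  margin [ 1.3881 -0.0434  0.558   0.2011  2.2025  0.6945  1.8801]
[0.44  0.037 0.34 ] [-1.1745 -0.4929  0.7829  2.3391  1.0222  0.6269  0.5841]  margin [1.4255 0.0071 0.5571 0.0809 2.2922 0.5669 2.0159]
[ 0.51 -0.01  0.36] [-1.3208 -0.4445  1.0716  2.1803  0.9302  0.569   0.8177]  margin [1.2792 0.0555 0.2684 0.2397 2.2002 0.509  1.7823]
[0.42 0.22 0.4 ] [-1.3739 -0.2897  0.5545  2.1573  0.9128  0.8416  0.3143]  margin [1.2261 0.2103 0.7855 0.2627 2.1828 0.7816 2.2857]
[0.36 0.22 0.24] [-1.3521 -0.1056  0.4872  2.43    1.2311  0.6028 -0.2385]  margin [ 1.2479  0.3944  0.8528 -0.01    2.5011  0.5428  2.3615]

[0.52 0.03 0.65] [-1.3718 -0.4555  0.8084  1.6352  0.6904  1.156   1.0449]  margin [1.2282 0.0445 0.5316 0.7848 1.9604 0.904  1.5551]
[0.52 0.03 0.5 ] [-1.3219 -0.4703  0.8707  1.9442  0.7794  0.8753  0.9147]  margin [1.2781 0.0297 0.4693 0.4758 2.0494 0.8153 1.6853]
[0.46 0.03 0.4 ] [-1.1871 -0.5277  0.7676  2.2184  0.9109  0.7394  0.7334]  margin [ 1.4129 -0.0277  0.5724  0.2016  2.1809  0.6794  1.8666]
[0.44  0.037 0.34 ] [-1.1473 -0.4767  0.7641  2.3385  1.0004  0.6107  0.5973]  margin [1.4527 0.0233 0.5759 0.0815 2.2704 0.5507 2.0027]
[ 0.51 -0.01  0.36] [-1.2978 -0.4227  1.0597  2.1801  0.8978  0.5513  0.8389]  margin [1.3022 0.0773 0.2803 0.2399 2.1678 0.4913 1.7611]
[0.42 0.22 0.4 ] [-1.342  -0.2817  0.5282  2.1563  0.9006  0.833   0.3214]  margin [1.258  0.2183 0.8118 0.2637 2.1706 0.773  2.2786]
[0.36 0.22 0.24] [-1.3201 -0.1019  0.4555  2.4287  1.2272  0.5992 -0.2373]  margin [ 1.2799  0.3981  0.8845 -0.0087  2.4972  0.5392  2.3627]
```

Run:
```python
import io,contextlib,itertools
from sim import *
import sim
from cell import bot
o=bot.get_obs();R=Rot.from_euler('xyz',o['orientation']).as_matrix()
def mm(wps):
    j=o['joints'].copy();p0=o['eef_pos'];ms=[]
    for w in wps:
        with contextlib.redirect_stdout(io.StringIO()):
            for a in(.5,1.):
                m=p0+(np.array(w)-p0)*a; 
                j=walk(j,R,p0 if a==.5 else p0+(np.array(w)-p0)*.5,[m],4); ms.append(np.minimum(j-LO,HI-j).min())
        p0=np.array(w)
    return min(ms),j,np.round(ms,2)
end=[(.46,.03,.42),(.44,.037,.34)]
for mid in ([(.5,.3,.7),(.5,.3,.5)],[(.5,.3,.8),(.35,.35,.6)],[(.55,-.25,.7),(.5,-.25,.5)],[(.6,.03,.6),(.6,.03,.5)],[(.65,.1,.75),(.6,.2,.5)],[(.6,.3,.7),(.5,.3,.45)],[(.45,.4,.8),(.4,.4,.5)],[(.6,.03,.8),(.6,-.25,.6),(.5,-.25,.45)],[(.3,.5,.8),(.3,.5,.5)]):
    m,j,ms=mm(mid+end);print(mid,round(m,3),j,ms)
```

```text
[(0.5, 0.3, 0.7), (0.5, 0.3, 0.5)] -0.085 [-1.212  -0.5169  0.8082  2.3399  1.0528  0.6511  0.5661] [ 0.26  0.47  0.43  0.45  0.17 -0.08 -0.06 -0.02]
[(0.5, 0.3, 0.8), (0.35, 0.35, 0.6)] -0.251 [-1.4384 -0.7147  0.9315  2.3434  1.2466  0.8507  0.4729] [ 0.32  0.45  0.35  0.26 -0.04 -0.25 -0.24 -0.21]
[(0.55, -0.25, 0.7), (0.5, -0.25, 0.5)] -0.324 [-1.0934 -0.4475  0.7252  2.3372  0.9578  0.5812  0.6241] [-0.03 -0.16 -0.25 -0.32 -0.2  -0.02  0.01  0.05]
[(0.6, 0.03, 0.6), (0.6, 0.03, 0.5)] -0.023 [-1.1004 -0.4511  0.7304  2.3374  0.9633  0.5849  0.6206] [ 0.13  0.15  0.13  0.08  0.1  -0.02  0.    0.05]
[(0.65, 0.1, 0.75), (0.6, 0.2, 0.5)] -1.239 [-2.5752  0.3275  2.55    2.3253 -0.4648  0.3672  1.9104] [ 0.12 -0.5  -0.43 -0.46 -0.85 -1.24 -1.23 -1.21]
[(0.6, 0.3, 0.7), (0.5, 0.3, 0.45)] -0.268 [-1.4569 -0.7356  0.9388  2.3436  1.2632  0.872   0.467 ] [ 0.35  0.25  0.11  0.15  0.02 -0.27 -0.26 -0.24]
[(0.45, 0.4, 0.8), (0.4, 0.4, 0.5)] -0.178 [-1.35   -0.6254  0.8902  2.3423  1.1691  0.7604  0.5053] [ 0.35  0.58  0.5   0.47  0.11 -0.18 -0.16 -0.13]
[(0.6, 0.03, 0.8), (0.6, -0.25, 0.6), (0.5, -0.25, 0.45)] -0.246 [-0.6948 -0.3117  0.402   2.3246  0.6689  0.4426  0.8302] [ 0.24 -0.25 -0.   -0.11 -0.01 -0.07  0.04  0.13  0.15  0.1 ]
[(0.3, 0.5, 0.8), (0.3, 0.5, 0.5)] -0.1 [-1.237  -0.5341  0.8243  2.3404  1.0734  0.6684  0.5544] [ 0.32  0.37  0.58  0.59  0.18 -0.1  -0.08 -0.03]
```

Call:
jog_arm([
  [[17, 0, 18.3, 0, 34], [17, 0, 18.3, 0, 34], [17, 0, 18.3, 0, 34], [17, 0, 18.3, 0, 34], [17, 0, 18.3, 0, 34], [17, 0, 18.3, 0, 34]],
])

```text
time_s: 8.52
eef_pos: [0.4897, 0.0306, 0.6492]
orientation: [3.136, 0.749, -3.106]
wrist_force: [-0.7, -0.6, -0.3]
grip_width: 0.0339
finger_force: 0.0
```

```bash
python3 st.py
```

```text
j [-1.2377 -0.4711  0.6775  1.6855  0.6581  1.1621  1.0396] p [0.4897 0.0306 0.6492] tz [ 0.6799  0.0303 -0.7327] ty [-0.0398  0.9992  0.0044] tilt 42.887968219794445 F [-0.7292 -0.6007 -0.3479]
```

Call:
jog_arm([
  [[17, 0, 18.3, 0, 34], [17, 0, 18.3, 0, 34], [17, 0, 18.3, 0, 34], [17, 0, 18.3, 0, 34], [17, 0, 18.3, 0, 34], [17, 0, 18.3, 0, 34]],
])

```text
time_s: 9.02
eef_pos: [0.4897, 0.0311, 0.4994]
orientation: [3.136, 0.749, -3.106]
wrist_force: [0.8, 0.3, -0.2]
grip_width: 0.034
finger_force: 0.0
```

```bash
python3 st.py
python3 - <<'E'
from go import *
l=fw((-84.8,52,17.6)); print(l)
rel(tcp(l,.172+.05),tcp(l,.172))
E
```

```text
j [-1.1398 -0.4637  0.7054  1.9965  0.7068  0.8615  0.9366] p [0.4897 0.0311 0.4994] tz [ 0.6799  0.03   -0.7327] ty [-0.0394  0.9992  0.0043] tilt 42.88950826967327 F [ 0.8413  0.2577 -0.203 ]
[0.5585 0.0432 0.2126]
world [0.4076 0.0366 0.3753] tool mm [144.5   8.2  35.3]
world [0.4415 0.0381 0.3386] tool mm [ 0. -0. 50.]
```

Call:
jog_arm([
  [[24, 1.4, 9.2, 0, 34], [24, 1.4, 9.2, 0, 34], [24, 1.4, 9.2, 0, 34], [24, 1.4, 9.2, 0, 34], [24, 1.4, 9.2, 0, 34], [24, 1.2, 9.2, 0, 34], [0, 0, 0, 0, 34]],
])

```text
time_s: 9.6
eef_pos: [0.4193, 0.037, 0.3577]
orientation: [3.14, 0.742, -3.103]
wrist_force: [-0.8, 0.5, -0.1]
grip_width: 0.0342
finger_force: 0.0
```

```bash
python3 st.py
python3 - <<'E'
from go import *
from ov import *
from cell import capture
l=fw((-84.8,52,17.6)); rel(tcp(l,.172))
s=capture("side");t=capture("top");s=s[:,:,::-1].copy();t=t[:,:,::-1].copy()
it=[(F,HM,(0,255,255))]
O=np.zeros((600,800,3),np.uint8)
g=lambda im:(255*(im/255.)**.6).astype(np.uint8)
def tool(n,im,k,x,y):
    pts=np.array([p+Z*.182+R[:,1]*s2*.017 for s2 in(-1,1)]);u=(proj(n,pts)-(x,y)+.5)*k
    for a in u: cv2.circle(im,tuple(int(v) for v in a),3,(0,0,255),1)
    return im
O[:600,:480]=tool("side",draw(g(s),"side",220,90,120,150,4,it),4,220,90)
O[:600,490:790]=tool("top",draw(g(t),"top",325,130,75,150,4,it),4,325,130)
cv2.imwrite("pics/p3.png",O)
E
```

```text
j [-0.9339 -0.4698  0.5512  2.3442  0.8306  0.6138  0.7137] p [0.4193 0.037  0.3577] tz [ 0.6754  0.0277 -0.7369] ty [-0.0396  0.9992  0.0014] tilt 42.52958182536412 F [-0.8291  0.5126 -0.1291]
world [0.4423 0.0384 0.3394] tool mm [-4.6  0.5 29.2]
```

View pics/p3.png

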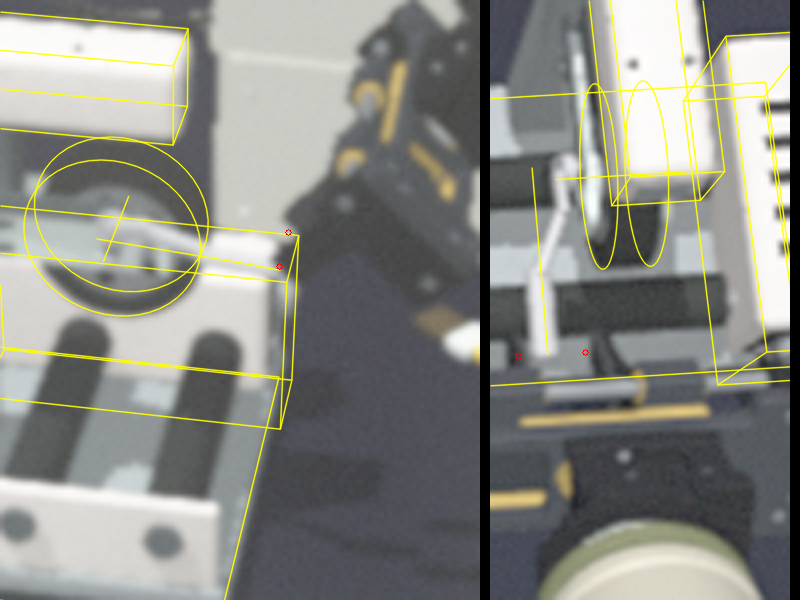

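Call:
jog_arm([
  [[-2.3, 2.7, 0, 0, 34], [-2.3, 2.7, 4, 0, 34], [0, 0, 9, 0, 34], [0, 0, 9, 0, 34], [0, 0, 7.2, 0, 34], [0, 0, 0, 0, 24], [0, 0, 0, 0, 20]],
])

```text
time_s: 10.28
eef_pos: [0.4451, 0.0442, 0.3443]
orientation: [3.138, 0.749, -3.104]
wrist_force: [-0.7, 0.4, -0.0]
grip_width: 0.0273
finger_force: 0.0
```

```bash
python3 st.py
python3 - <<'E'
from go import *
from ov import *
from cell import capture
s=capture("side");t=capture("top");s=s[:,:,::-1].copy();t=t[:,:,::-1].copy()
O=np.zeros((600,800,3),np.uint8)
g=lambda im:(255*(im/255.)**.45).astype(np.uint8)
def tool(n,im,k,x,y):
    pts=np.array([p+Z*.182+R[:,1]*s2*.010 for s2 in(-1,1)]);u=(proj(n,pts)-(x,y)+.5)*k
    for a in u: cv2.circle(im,tuple(int(v) for v in a),3,(0,0,255),1)
    return im
O[:600,:390]=tool("side",draw(g(s),"side",250,120,65,100,6,[]),6,250,120)
O[:600,400:800]=tool("top",draw(g(t),"top",320,170,50,75,8,[]),8,320,170)
cv2.imwrite("pics/p4.png",O)
E
```

```text
j [-0.9553 -0.3662  0.6056  2.3151  0.8361  0.5226  0.6951] p [0.4451 0.0442 0.3443] tz [ 0.6801  0.0294 -0.7325] ty [-0.0401  0.9992  0.0029] tilt 42.90270862114385 F [-0.6659  0.4453 -0.0392]
```

View pics/p4.png

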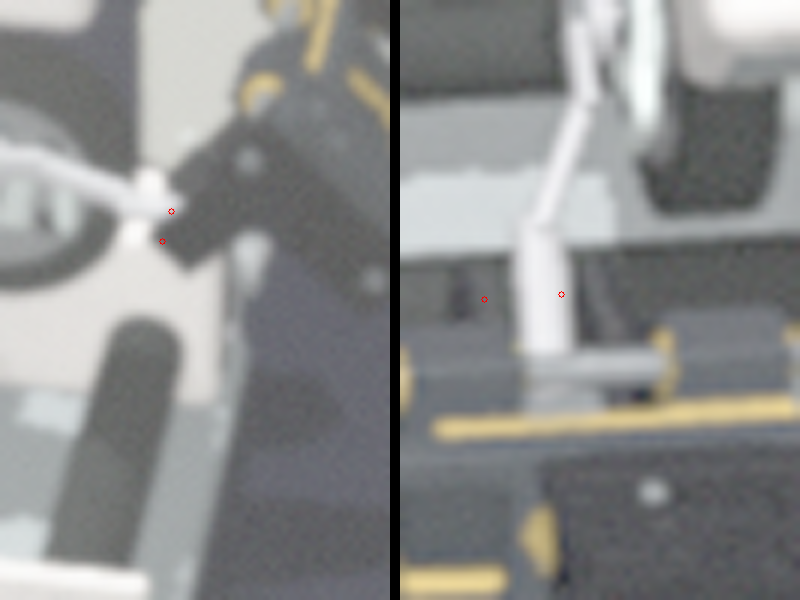

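Run:
```python
from go import *
Xt=R[:,0]
for s in(-1,1): print("near outer tip corner",((proj("side",p+Z*.182+R[:,1]*.0287+s*Xt*.0095)[0]-(250,120)+.5)*6).round())
print("tip ctr",(proj("side",p+Z*.182)[0]-(250,120)+.5)*6)
F[:2]=.6455,-.002
for r in(80,85,100): 
    v=fw((-r*.9975,52,24-6*r/80)); d=v-p; print(r,"in tool frame mm",(R.T@d*1000).round(1),"side px",((proj("side",v)[0]-(250,120)+.5)*6).round(),"top px",((proj("top",v)[0]-(320,170)+.5)*8+[400,0]).round())
```

```text
near outer tip corner [135. 251.]
near outer tip corner [174. 287.]
tip ctr [167.4403 226.0683]
80 in tool frame mm [  2.6  -2.9 177.1] side px [184. 219.] top px [537. 316.]
85 in tool frame mm [  6.5  -3.  174. ] side px [198. 221.] top px [539. 335.]
100 in tool frame mm [ 18.3  -3.  164.6] side px [239. 228.] top px [544. 392.]
```

Call:
jog_arm([
  [[5, -2, 0, 0, 28], [0, 0, 7, 0, 28], [0, 0, 0, 0, 18], [0, 0, 0, 0, 10], [0, 0, 0, 0, 6], [0, 0, 0, 0, 6], [0, 0, 0, 0, 6]],
], force=15)

```text
time_s: 10.97
eef_pos: [0.4459, 0.0416, 0.3355]
orientation: [3.137, 0.749, -3.105]
wrist_force: [1.3, -3.1, -1.0]
grip_width: 0.0118
finger_force: 15.0
```

```bash
python3 st.py
```

```text
j [-0.9496 -0.3502  0.6157  2.3254  0.8464  0.4944  0.6855] p [0.4459 0.0416 0.3355] tz [ 0.68    0.029  -0.7327] ty [-0.0392  0.9992  0.0032] tilt 42.890114771390614 F [ 1.2788 -3.0856 -1.0426]
```

```bash
cat > arc.py <<'E'
from go import *
import sys
F[:2]=.6455,-.002
def arc(r,a0,a1,n):
    a=np.radians(np.linspace(a0,a1,n+1));P=np.array([fw((-r*np.cos(t),52,24+r*np.sin(t))) for t in a])
    return (np.diff(P,axis=0)@R*1000).round(1)
E
python3 - <<'E'
from arc import *
v=p+Z*.168; c,s=np.cos(.044),np.sin(.044); d=v-np.array([F[0],F[1],.195]); f=np.array([c*d[0]+s*d[1],-s*d[0]+c*d[1],d[2]])*1000
print("grip pt in fork",f.round(1)); q=np.array([-f[0],f[2]-24]);print("r",np.hypot(*q),"ang",np.degrees(np.arctan2(q[1],q[0])))
print(arc(84,-4.3,107.6,20).tolist())
E
```

```text
grip pt in fork [-83.1  52.2  17.4]
r 83.3910336359932 ang -4.5407104285738615
[[-5.4, 0.0, -6.2], [-6.0, 0.0, -5.6], [-6.5, 0.0, -5.0], [-7.0, 0.0, -4.3], [-7.4, 0.0, -3.6], [-7.7, 0.0, -2.9], [-7.9, 0.0, -2.1], [-8.1, 0.0, -1.3], [-8.2, 0.0, -0.6], [-8.2, 0.0, 0.2], [-8.1, 0.0, 1.0], [-8.0, 0.0, 1.8], [-7.8, 0.0, 2.6], [-7.5, 0.0, 3.4], [-7.1, 0.0, 4.1], [-6.7, 0.0, 4.7], [-6.2, 0.0, 5.4], [-5.6, 0.0, 5.9], [-5.0, 0.0, 6.5], [-4.4, 0.0, 6.9]]
```

Call:
jog_arm([
  [[-5.4, -0.6, -6.2, 0, 6], [-6.0, 0, -5.6, 0, 6], [-6.5, 0, -5.0, 0, 6], [-7.0, 0, -4.3, 0, 6], [-7.4, 0, -3.6, 0, 6], [-7.7, 0, -2.9, 0, 6], [-7.9, 0, -2.1, 0, 6]],
])

```text
time_s: 11.55
eef_pos: [0.4609, 0.042, 0.3903]
orientation: [3.136, 0.748, -3.105]
wrist_force: [-3.5, 1.1, -4.1]
grip_width: 0.0114
finger_force: 15.0
```

```bash
python3 st.py
```

```text
j [-0.9949 -0.3985  0.6274  2.2229  0.7597  0.6218  0.8012] p [0.4609 0.042  0.3903] tz [ 0.6796  0.0302 -0.733 ] ty [-0.0403  0.9992  0.0038] tilt 42.8647710031655 F [-3.5431  1.1398 -4.066 ]
```

Call:
jog_arm([
  [[-8.1, 0, -1.3, 0, 6], [-8.2, 0, -0.6, 0, 6], [-8.2, 0, 0.2, 0, 6], [-8.1, 0, 1.0, 0, 6], [-8.0, 0, 1.8, 0, 6], [-7.8, 0, 2.6, 0, 6], [-7.5, 0, 3.4, 0, 6], [-7.1, 0, 4.1, 0, 6]],
])

```text
time_s: 12.22
eef_pos: [0.5155, 0.0443, 0.4263]
orientation: [3.136, 0.751, -3.105]
wrist_force: [-5.4, 1.6, 1.4]
grip_width: 0.0113
finger_force: 15.0
```

```bash
python3 st.py
python3 - <<'E'
from arc import *
v=p+Z*.168; c,s=np.cos(.044),np.sin(.044); d=v-np.array([F[0],F[1],.195]); f=np.array([c*d[0]+s*d[1],-s*d[0]+c*d[1],d[2]])*1000
q=np.array([-f[0],f[2]-24]);print("fork",f.round(1),"r",np.hypot(*q),"ang",np.degrees(np.arctan2(q[1],q[0])))
E
```

```text
j [-1.0928 -0.2978  0.764   2.0679  0.6408  0.6242  0.9382] p [0.5155 0.0443 0.4263] tz [ 0.6819  0.0311 -0.7308] ty [-0.0409  0.9992  0.0044] tilt 43.049451693754 F [-5.4357  1.5722  1.3507]
fork [-13.2  52.2 108.5] r 85.52080385049244 ang 81.1330271503946
```

Call:
jog_arm([
  [[-6.7, 0, 4.7, 0, 6], [-6.2, 0, 5.4, 0, 6], [-5.6, 0, 5.9, 0, 6], [-5.0, 0, 6.5, 0, 6], [-4.4, 0, 6.9, 0, 6], [0, 0, 0, 0, 6]],
])

```text
time_s: 12.72
eef_pos: [0.5568, 0.0463, 0.4245]
orientation: [3.137, 0.755, -3.104]
wrist_force: [4.5, 1.7, 6.0]
grip_width: 0.0114
finger_force: 15.0
```

```bash
python3 st.py
python3 - <<'E'
from arc import *
v=p+Z*.168; c,s=np.cos(.044),np.sin(.044); d=v-np.array([F[0],F[1],.195]); f=np.array([c*d[0]+s*d[1],-s*d[0]+c*d[1],d[2]])*1000
q=np.array([-f[0],f[2]-24]);print("fork",f.round(1),"r",np.hypot(*q),"ang",np.degrees(np.arctan2(q[1],q[0])))
E
```

```text
j [-1.1866 -0.1773  0.9231  1.9894  0.5032  0.5554  1.0606] p [0.5568 0.0463 0.4245] tz [ 0.6843  0.0311 -0.7285] ty [-0.0415  0.9991  0.0037] tilt 43.23733158998558 F [4.5297 1.6997 6.042 ]
fork [ 28.6  52.3 107.1] r 87.93084204982634 ang 109.00808019168352
```

Call:
jog_arm([
  [[-1.4, 0, 2.1, 0, 6], [-1.3, 0, 2.1, 0, 6], [0, 0, 0, 0, 6]],
])

```text
time_s: 12.97
eef_pos: [0.5606, 0.0463, 0.423]
orientation: [3.135, 0.753, -3.105]
wrist_force: [-7.1, 1.0, 10.9]
grip_width: 0.0109
finger_force: 15.0
```

```bash
python3 st.py
python3 - <<'E'
from arc import *
from ov import *
from cell import capture
v=p+Z*.168; c,s=np.cos(.044),np.sin(.044); d=v-np.array([F[0],F[1],.195]); f=np.array([c*d[0]+s*d[1],-s*d[0]+c*d[1],d[2]])*1000
q=np.array([-f[0],f[2]-24]);print("fork",f.round(1),"r",np.hypot(*q),"ang",np.degrees(np.arctan2(q[1],q[0])))
s=capture("side")[:,:,::-1].copy();t=capture("top")[:,:,::-1].copy()
g=lambda im:(255*(im/255.)**.6).astype(np.uint8)
O=np.zeros((600,800,3),np.uint8);O[:600,:400]=draw(g(s),"side",200,60,80,120,5,[]);O[:600,400:800]=draw(g(t),"top",320,110,80,120,5,[])
cv2.imwrite("pics/p5.png",O)
E
```

```text
j [-1.1983 -0.1632  0.9436  1.9832  0.4802  0.5475  1.0793] p [0.5606 0.0463 0.423 ] tz [ 0.683   0.0316 -0.7297] ty [-0.0413  0.9991  0.0047] tilt 43.13465338563056 F [-7.1255  0.9583 10.9435]
fork [ 32.2  52.3 105.4] r 87.54962593346765 ang 111.55046814103196
```

View pics/p5.png

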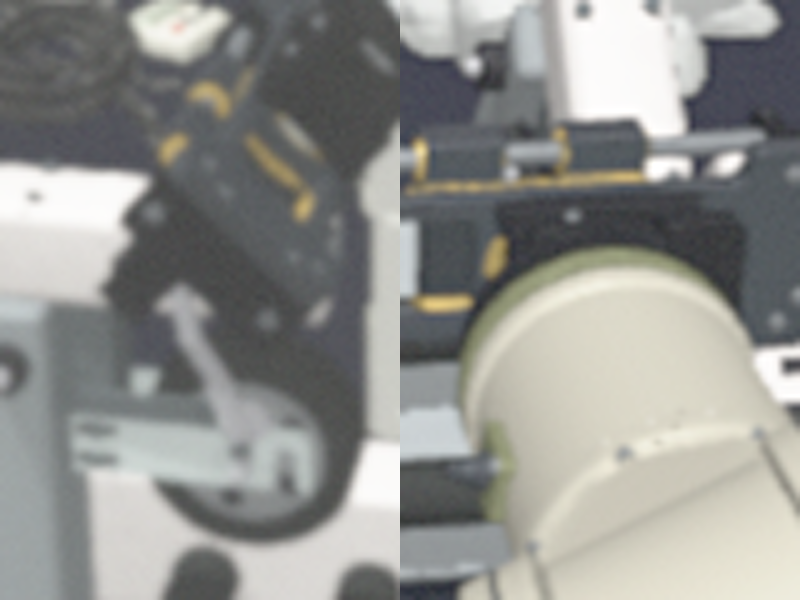

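Run:
```python
from arc import *
for th in(1.6,1.7,1.8,1.9,2.0):
    a=th-.075; v=np.array([fw((-r*np.cos(a),y,24+r*np.sin(a))) for r,y in((10,44),(40,50),(80,52))])
    print(th,((proj("side",v)-(200,60)+.5)*5).round().tolist())
for x in(-13.5,-17.5,-21.5,-25.5): print(x,((proj("side",fw((x,22,-12)))[0]-(200,60)+.5)*5).round(), ((proj("side",fw((x,22,2)))[0]-(200,60)+.5)*5).round())
print("axle end",((proj("side",fw((0,36,0)))[0]-(200,60)+.5)*5).round())
```

```text
1.6 [[223.0, 422.0], [222.0, 367.0], [223.0, 284.0]]
1.7 [[221.0, 422.0], [212.0, 366.0], [204.0, 282.0]]
1.8 [[218.0, 422.0], [203.0, 366.0], [185.0, 282.0]]
1.9 [[216.0, 422.0], [194.0, 367.0], [167.0, 284.0]]
2.0 [[214.0, 422.0], [185.0, 369.0], [149.0, 288.0]]
-13.5 [264. 490.] [263. 463.]
-17.5 [273. 491.] [272. 463.]
-21.5 [282. 491.] [281. 464.]
-25.5 [290. 492.] [290. 465.]
axle end [227. 480.]
```

Call:
jog_arm([
  [[1.5, 0, -2.5, 0, 6], [0, 0, 0, 0, 22], [0, 0, 0, 0, 24], [0, 0, 0, 0, 24], [0, 0.5, -15, 0, 24], [0, 0.5, -25, 0, 24], [0, 0, -25, 0, 26], [0, 0, -25, 0, 30]],
])

```text
time_s: 13.73
eef_pos: [0.4947, 0.0435, 0.4879]
orientation: [3.138, 0.748, -3.105]
wrist_force: [0.0, -1.0, -0.2]
grip_width: 0.0269
finger_force: 0.0
```

```bash
python3 st.py; sed -i 's/^F=.*/F=np.array([.6495,-.002,.044])/' go.py
python3 - <<'E'
from go import *
C=fw((0,0,0)); w=C+R[:,0]*.004
rel(np.array([.45,.02,.47]),tcp(w,.182+.038+.04),tcp(w,.182+.038))
E
```

```text
j [-1.0808 -0.4009  0.6696  2.0042  0.6564  0.8056  0.9452] p [0.4947 0.0435 0.4879] tz [ 0.6797  0.0284 -0.7329] ty [-0.0392  0.9992  0.0024] tilt 42.868655511371045 F [ 0.0311 -0.9543 -0.1789]Traceback (most recent call last):
  File "<stdin>", line 3, in <module>
  File "go.py", line 6, in tcp
    def tcp(pt,d): return pt-Z*d                      # pt lies d (m) ahead of TCP
                             ^
NameError: name 'Z' is not defined
```

```bash
sed -i 's/^F=.*/F=np.array([.6495,-.002,.044]);Z=R[:,2]/' go.py
python3 - <<'E'
from go import *
C=fw((0,0,0)); w=C+R[:,0]*.004
rel(np.array([.45,.02,.47]),tcp(w,.182+.038+.04),tcp(w,.182+.038))
E
```

```text
world [0.45 0.02 0.47] tool mm [ 45.6 -21.8 -17.9]
world [ 0.4698 -0.0095  0.3828] tool mm [ 45.6 -30.5  76.5]
world [ 0.497  -0.0084  0.3535] tool mm [-0.  0. 40.]
```

Call:
jog_arm([
  [[23, -11, -9, 0, 36], [22.6, -10.8, -9, 0, 38], [11.4, -7.6, 19.1, 0, 38], [11.4, -7.6, 19.1, 0, 38], [11.4, -7.6, 19.1, 0, 38], [11.4, -7.7, 19.1, 0, 38], [0, 0, 0, 0, 38]],
])

```text
time_s: 14.32
eef_pos: [0.4698, -0.0107, 0.3784]
orientation: [3.139, 0.742, -3.106]
wrist_force: [-0.6, 0.1, -0.6]
grip_width: 0.0379
finger_force: 0.0
```

```bash
python3 st.py
python3 - <<'E'
from go import *
C=fw((0,0,0)); w=C+R[:,0]*.004
rel(tcp(w,.182+.038))
from cell import capture
import cv2
for n in("side","top"): cv2.imwrite(f"pics/w_{n}.png",capture(n)[:,:,::-1])
E
```

```text
j [-0.9375 -0.3951  0.7178  2.2263  0.6795  0.5512  0.9822] p [ 0.4698 -0.0107  0.3784] tz [ 0.6756  0.0266 -0.7368] ty [-0.0375  0.9993  0.0018] tilt 42.53799861615128 F [-0.6092  0.1036 -0.6093]
world [ 0.4979 -0.008   0.3544] tool mm [-4.6  1.6 36.7]
```

Call:
jog_arm([
  [[0, 1, 10, 0, 38], [0, 0, 10, 0, 38], [0, 0, 8, 0, 38], [0, 0, 6, 0, 38], [0, 0, 0, 0, 38], [0, 0, 0, 0, 38]],
])

```text
time_s: 14.92
eef_pos: [0.4939, -0.0067, 0.3578]
orientation: [3.137, 0.749, -3.104]
wrist_force: [-0.7, -0.9, 0.1]
grip_width: 0.0379
finger_force: 0.0
```

```bash
python3 st.py
python3 - <<'E'
from go import *
C=fw((0,0,0)); w=C+R[:,0]*.004
rel(tcp(w,.182+.038))
E
```

```text
j [-0.9927 -0.2964  0.8111  2.2096  0.6429  0.4506  1.004 ] p [ 0.4939 -0.0067  0.3578] tz [ 0.68    0.0299 -0.7326] ty [-0.0405  0.9992  0.0032] tilt 42.89246292110886 F [-0.7426 -0.9482  0.1429]
world [ 0.497  -0.0087  0.3535] tool mm [ 0.8 -2.1  5.2]
```

Call:
jog_arm([
  [[0.8, -2.1, 2.5, 0, 38], [0, 0, 2.5, 0, 38], [0, 0, 0, 0, 32], [0, 0, 0, 0, 28], [0, 0, 0, 0, 24], [0, 0, 0, 0, 24], [0, 0, 0, 0, 24]],
], force=8)

```text
time_s: 15.5
eef_pos: [0.4967, -0.0088, 0.3534]
orientation: [3.136, 0.749, -3.105]
wrist_force: [0.5, 0.2, -0.2]
grip_width: 0.0259
finger_force: 8.0
```

```bash
python3 st.py
```

```text
j [-1.0025 -0.2838  0.8328  2.2098  0.6335  0.4328  1.0156] p [ 0.4967 -0.0088  0.3534] tz [ 0.6803  0.0303 -0.7323] ty [-0.0405  0.9992  0.0038] tilt 42.91661281803446 F [ 0.4562  0.2157 -0.2375]
```

Call:
jog_arm([
  [[0, 0, 0, 0, 22], [0, 0, 0, 0, 22], [-1, 0, -1.1, 0, 22], [-1, 0, -1.1, 0, 22], [-1, 0, -1.1, 0, 22], [0, 0, 0, 0, 22], [0, 0, 0, 0, 22]],
], force=40)

```text
time_s: 16.08
eef_pos: [0.4966, -0.0092, 0.3576]
orientation: [3.137, 0.748, -3.105]
wrist_force: [-0.3, -0.1, -3.4]
grip_width: 0.0255
finger_force: 40.0
```

```bash
python3 st.py
```

```text
j [-1.0013 -0.2918  0.8276  2.2045  0.6336  0.4464  1.0176] p [ 0.4966 -0.0092  0.3576] tz [ 0.6798  0.0297 -0.7328] ty [-0.0398  0.9992  0.0036] tilt 42.882273505646346 F [-0.338  -0.0921 -3.438 ]
```

Call:
jog_arm([
  [[1.46, 0, -1.36, 0, 22], [1.46, 0, -1.36, 0, 22], [1.46, 0, -1.36, 0, 22], [1.46, 0, -1.36, 0, 22], [1.46, 0, -1.36, 0, 22], [1.46, 0, -1.36, 0, 22], [0, 0, 0, 0, 22]],
])

```text
time_s: 16.67
eef_pos: [0.4844, -0.0096, 0.3577]
orientation: [3.136, 0.749, -3.105]
wrist_force: [0.2, -0.8, -3.3]
grip_width: 0.0255
finger_force: 40.0
```

```bash
python3 st.py
```

```text
j [-0.9675 -0.3245  0.7826  2.2284  0.6641  0.463   0.9897] p [ 0.4844 -0.0096  0.3577] tz [ 0.68    0.03   -0.7326] ty [-0.0401  0.9992  0.0038] tilt 42.89683018719204 F [ 0.2062 -0.8465 -3.3484]
```

Call:
jog_arm([
  [[0.73, 0, -0.68, 0, 22], [0.73, 0, -0.68, 0, 22], [0, 0, 0, 0, 22]],
])

```text
time_s: 16.92
eef_pos: [0.4826, -0.0096, 0.3578]
orientation: [3.137, 0.749, -3.105]
wrist_force: [0.1, 0.2, -3.0]
grip_width: 0.0258
finger_force: 40.0
```

Call:
jog_arm([
  [[0.73, 0, -0.68, 0, 22], [0.73, 0, -0.68, 0, 22], [0, 0, 0, 0, 22]],
])

```text
time_s: 17.17
eef_pos: [0.4806, -0.0097, 0.3577]
orientation: [3.137, 0.749, -3.105]
wrist_force: [0.5, 0.3, -3.2]
grip_width: 0.0259
finger_force: 40.0
```

Call:
jog_arm([
  [[0.73, 0, -0.68, 0, 22], [0, 0, 0, 0, 22]],
])

```text
time_s: 17.33
eef_pos: [0.4796, -0.0097, 0.3577]
orientation: [3.137, 0.749, -3.105]
wrist_force: [-0.3, 0.7, -3.9]
grip_width: 0.0255
finger_force: 40.0
```

Call:
jog_arm([
  [[0.73, 0, -0.68, 0, 22], [0, 0, 0, 0, 22]],
])

```text
time_s: 17.5
eef_pos: [0.4786, -0.0098, 0.3577]
orientation: [3.137, 0.749, -3.105]
wrist_force: [-0.0, 0.1, -3.6]
grip_width: 0.0257
finger_force: 40.0
```

Call:
jog_arm([
  [[0.73, 0, -0.68, 0, 22], [0, 0, 0, 0, 22]],
])

```text
time_s: 17.67
eef_pos: [0.4776, -0.0098, 0.3578]
orientation: [3.137, 0.749, -3.105]
wrist_force: [-0.4, 0.4, -3.2]
grip_width: 0.0254
finger_force: 40.0
```

Call:
jog_arm([
  [[0.73, 0, -0.68, 0, 22], [0, 0, 0, 0, 22]],
])

```text
time_s: 17.83
eef_pos: [0.4767, -0.0098, 0.3579]
orientation: [3.137, 0.749, -3.105]
wrist_force: [3.1, 0.2, -5.9]
grip_width: 0.0256
finger_force: 40.0
```

Call:
jog_arm([
  [[-0.6, 0, 0.55, 0, 22], [-0.6, 0, 0.55, 0, 22], [0, 0, 0, 0, 22]],
])

```text
time_s: 18.08
eef_pos: [0.4785, -0.0098, 0.3578]
orientation: [3.137, 0.749, -3.105]
wrist_force: [0.7, -0.1, -3.9]
grip_width: 0.0259
finger_force: 40.0
```

Call:
jog_arm([
  [[1.02, 0, 1.1, 0, 22], [1.02, 0, 1.1, 0, 22], [1.02, 0, 1.1, 0, 22], [1.02, 0, 1.1, 0, 22], [0, 0, 0, 0, 22]],
])

```text
time_s: 18.5
eef_pos: [0.4782, -0.0098, 0.3513]
orientation: [3.137, 0.748, -3.105]
wrist_force: [0.3, 1.1, -3.8]
grip_width: 0.0257
finger_force: 40.0
```

Call:
jog_arm([
  [[1.36, 0, 1.47, 0, 22], [1.36, 0, 1.47, 0, 22], [1.36, 0, 1.47, 0, 22], [1.36, 0, 1.47, 0, 22], [0, 0, 0, 0, 22]],
])

```text
time_s: 18.92
eef_pos: [0.4782, -0.0097, 0.3433]
orientation: [3.137, 0.748, -3.105]
wrist_force: [0.1, 0.1, -3.1]
grip_width: 0.0256
finger_force: 40.0
```

```bash
python3 st.py
```

```text
j [-0.9515 -0.3144  0.7761  2.2584  0.683   0.4289  0.9658] p [ 0.4782 -0.0097  0.3433] tz [ 0.6796  0.0297 -0.733 ] ty [-0.0401  0.9992  0.0033] tilt 42.86492240666026 F [ 0.1441  0.0656 -3.0944]
```

Run:
```python
from sim import *
from cell import bot
o=bot.get_obs();R=Rot.from_euler('xyz',o['orientation']).as_matrix();j=o['joints'];p=o['eef_pos']
b=(LO+.03,HI-.03)
j2=j
for w in[(.478,-.01,.331),(.42,-.01,.331),(.40,.1,.33),(.351,.218,.30),(.351,.218,.26),(.351,.218,.2244),(.36,.218,.2244)]:
    j2,e=sol(np.array(w),R,j2,b);print(w,j2,"err",round(e,2))
print();walk(j,R,p,[(.478,-.01,.331),(.42,-.01,.331),(.40,.1,.33),(.351,.218,.3),(.351,.218,.2244)])
```

```text
(0.478, -0.01, 0.331) [-0.9499 -0.2911  0.7888  2.2744  0.6875  0.3903  0.9569] err 0.0
(0.42, -0.01, 0.331) [-0.8235 -0.4508  0.6101  2.3862  0.7816  0.4804  0.8613] err 0.0
(0.4, 0.1, 0.33) [-0.8627 -0.3626  0.3352  2.3861  0.875   0.5664  0.472 ] err 0.0
(0.351, 0.218, 0.3) [-0.9863 -0.2176  0.1007  2.3754  0.9824  0.682   0.0288] err 0.0
(0.351, 0.218, 0.26) [-0.4558 -0.113  -0.4001  2.39    1.0535  0.5577 -0.0969] err 0.0
(0.351, 0.218, 0.2244) [ 0.2482  0.0022 -1.0875  2.39    1.2701  0.5354 -0.2998] err 0.01
(0.36, 0.218, 0.2244) [ 0.2518  0.0293 -1.0777  2.3753  1.297   0.5438 -0.3006] err 0.0

[ 0.478 -0.01   0.331] [-0.9501 -0.2912  0.789   2.2744  0.6877  0.3904  0.9567]  margin [1.6499 0.2088 0.551  0.1456 1.9577 0.3304 1.6433]
[ 0.42  -0.01   0.331] [-0.8265 -0.4521  0.6124  2.3863  0.7845  0.4816  0.8592]  margin [1.7735 0.0479 0.7276 0.0337 2.0545 0.4216 1.7408]
[0.4  0.1  0.33] [-0.829  -0.3555  0.3067  2.3848  0.8578  0.5563  0.484 ]  margin [1.771  0.1445 1.0333 0.0352 2.1278 0.4963 2.116 ]
[0.351 0.218 0.3  ] [-0.9117 -0.2111  0.032   2.3721  0.966   0.6687  0.0392]  margin [1.6883 0.2889 1.308  0.0479 2.236  0.6087 2.5608]
[0.351 0.218 0.224] [-0.8904 -0.0472  0.0142  2.4368  1.2523  0.559  -0.3115]  margin [ 1.7096  0.4528  1.3258 -0.0168  2.5223  0.499   2.2885]
```

Run:
```python
from sim import *
from cell import bot
o=bot.get_obs();R=Rot.from_euler('xyz',o['orientation']).as_matrix();j=o['joints'];p=o['eef_pos']
j2,e=sol(np.array([.43,-.01,.331]),R,j)
for z in(.36,.345,.331,.31,.29):
  for x in(.405,.395):
    a,e=sol(np.array([x,-.01,z]),R,j2);m=np.minimum(a-LO,HI-a);print(x,z,a,"err",round(e,2),"m",m.min().round(3))
```

```text
0.405 0.36 [-0.706  -0.5     0.4759  2.3701  0.6534  0.5489  0.9676] err 0.0 m 0.0
0.395 0.36 [-0.6071 -0.5     0.3909  2.3848  0.576   0.5346  1.0247] err 0.0 m 0.0
0.405 0.345 [-0.7598 -0.4999  0.5288  2.3934  0.7272  0.5292  0.9044] err 0.0 m 0.0
0.395 0.345 [-0.6679 -0.5     0.4476  2.4088  0.6567  0.5153  0.9551] err 0.0 m 0.0
0.405 0.331 [-0.803  -0.4959  0.5748  2.414   0.7933  0.5081  0.8472] err 0.0 m 0.004
0.395 0.331 [-0.4338 -0.4146  0.2708  2.42    0.4556  0.4073  1.1134] err 0.01 m 0.0
0.405 0.31 [-0.2414 -0.3174  0.1192  2.42    0.2895  0.3006  1.2522] err 0.01 m 0.0
0.395 0.31 [ 0.1975 -0.3189 -0.2656  2.42   -0.1873  0.2854  1.6813] err 0.02 m 0.0
0.405 0.29 [ 0.2648 -0.2526 -0.3326  2.42   -0.2344  0.2174  1.729 ] err 0.02 m 0.0
0.395 0.29 [ 0.7659 -0.3263 -0.7577  2.42   -0.845   0.2898  2.2939] err 0.03 m 0.0
```

Call:
jog_arm([
  [[1.36, 0, 1.47, 0, 22], [1.36, 0, 1.47, 0, 22], [1.36, 0, 1.47, 0, 22], [1.36, 0, 1.47, 0, 22], [1.36, 0, 1.47, 0, 22], [1.36, 0, 1.47, 0, 22], [0, 0, 0, 0, 22]],
])

```text
time_s: 19.5
eef_pos: [0.4783, -0.0097, 0.3313]
orientation: [3.137, 0.748, -3.105]
wrist_force: [-1.4, 0.3, -4.2]
grip_width: 0.0257
finger_force: 40.0
```

Call:
jog_arm([
  [[3.66, 0, -3.4, 0, 22], [3.66, 0, -3.4, 0, 22], [3.66, 0, -3.4, 0, 22], [3.66, 0, -3.4, 0, 22], [2.35, 0, -6.3, 0, 22], [2.35, 0, -6.3, 0, 22], [2.35, 0, -6.3, 0, 22], [2.35, 0, -6.3, 0, 22], [0, 0, 0, 0, 22]],
])

```text
time_s: 20.25
eef_pos: [0.4336, -0.0117, 0.3445]
orientation: [3.135, 0.75, -3.106]
wrist_force: [-0.5, 0.3, -3.2]
grip_width: 0.0257
finger_force: 40.0
```

```bash
python3 st.py
```

```text
j [-0.8468 -0.4366  0.6358  2.3428  0.747   0.4952  0.9035] p [ 0.4336 -0.0117  0.3445] tz [ 0.6808  0.0306 -0.7319] ty [-0.04    0.9992  0.0046] tilt 42.95623064030676 F [-0.481   0.2553 -3.2108]
```

Call:
jog_arm([
  [[2.35, 0, -6.3, 0, 22], [2.35, 0, -6.3, 0, 22], [2.35, 0, -6.3, 0, 22], [2.35, 0, -6.3, 0, 22], [2.35, 0, -6.3, 0, 22], [0, 0, 0, 0, 22]],
])

```text
time_s: 20.75
eef_pos: [0.4038, -0.0129, 0.3592]
orientation: [3.137, 0.749, -3.105]
wrist_force: [0.1, -0.3, -3.9]
grip_width: 0.0257
finger_force: 40.0
```

```bash
python3 st.py
```

```text
j [-0.6629 -0.4904  0.4498  2.3718  0.6154  0.5328  1.0034] p [ 0.4038 -0.0129  0.3592] tz [ 0.6803  0.0297 -0.7323] ty [-0.0399  0.9992  0.0035] tilt 42.91768700775425 F [ 0.0514 -0.305  -3.8522]
```

Run:
```python
from go import *
rel(np.array([.40,.1,.355]),np.array([.36,.218,.31]),np.array([.352,.218,.26]))
```

```text
world [0.4   0.1   0.355] tool mm [  2.6 112.9   3.9]
world [0.36  0.218 0.31 ] tool mm [ 56.7 119.3   9.2]
world [0.352 0.218 0.26 ] tool mm [39.9  0.1 31.2]
```

Call:
jog_arm([
  [[0.4, 18.8, 0.6, 0, 22], [0.4, 18.8, 0.6, 0, 22], [0.4, 18.8, 0.6, 0, 22], [0.4, 18.8, 0.6, 0, 22], [0.4, 18.8, 0.6, 0, 22], [0.4, 18.8, 0.6, 0, 22]],
])

```text
time_s: 21.25
eef_pos: [0.4005, 0.101, 0.3549]
orientation: [3.137, 0.749, -3.105]
wrist_force: [0.1, -0.5, -3.5]
grip_width: 0.0255
finger_force: 40.0
```

Call:
jog_arm([
  [[8.1, 17, 1.3, 0, 22], [8.1, 17, 1.3, 0, 22], [8.1, 17, 1.3, 0, 22], [8.1, 17, 1.3, 0, 22], [8.1, 17, 1.3, 0, 22], [8.1, 17, 1.3, 0, 22], [8.1, 17, 1.3, 0, 22], [0, 0, 0, 0, 22], [0, 0, 0, 0, 22]],
])

```text
time_s: 22.0
eef_pos: [0.3603, 0.2186, 0.3099]
orientation: [3.137, 0.748, -3.102]
wrist_force: [0.3, -0.4, -3.2]
grip_width: 0.0253
finger_force: 40.0
```

```bash
python3 st.py
python3 - <<'E'
from cell import capture
import cv2
for n in("side","top"): cv2.imwrite(f"pics/v_{n}.png",capture(n)[:,:,::-1])
E
```

```text
j [-0.6804 -0.1965 -0.1617  2.3364  0.8944  0.6336  0.1197] p [0.3603 0.2186 0.3099] tz [ 0.6798  0.0311 -0.7328] ty [-0.0424  0.9991  0.003 ] tilt 42.88113614407117 F [ 0.2896 -0.4244 -3.1608]
```

Run:
```python
from ov import *
from go import p
W=p+np.array([.1528,.0068,-.1584]);q=[W[0],W[1],.042]
V=[.504,.225,.0088]
WM=[circ(50,13,W[2]*1000),circ(50,-13,W[2]*1000),np.array([(0,36,W[2]*1000),(0,-36,W[2]*1000)])]
it=[(q,WM,(0,255,255)),(V,VM,(0,0,255))]
print(W,proj("side",W),proj("top",W),proj("side",world(V,(0,0,66))),proj("top",world(V,(0,0,66))))
s=cv2.imread("pics/v_side.png");t=cv2.imread("pics/v_top.png")
g=lambda im:(255*(im/255.)**.55).astype(np.uint8)
O=np.zeros((600,800,3),np.uint8)
O[:,:400]=draw(g(s),"side",250,195,80,120,5,it);O[:,400:]=draw(g(t),"top",220,190,80,120,5,it)
cv2.imwrite("pics/p6.png",O)
```

```text
[0.5135 0.2242 0.1519] [[286.8629 234.3671]] [[253.0278 238.7248]] [[290.0564 267.6561]] [[255.3321 247.5992]]
```

View pics/p6.png

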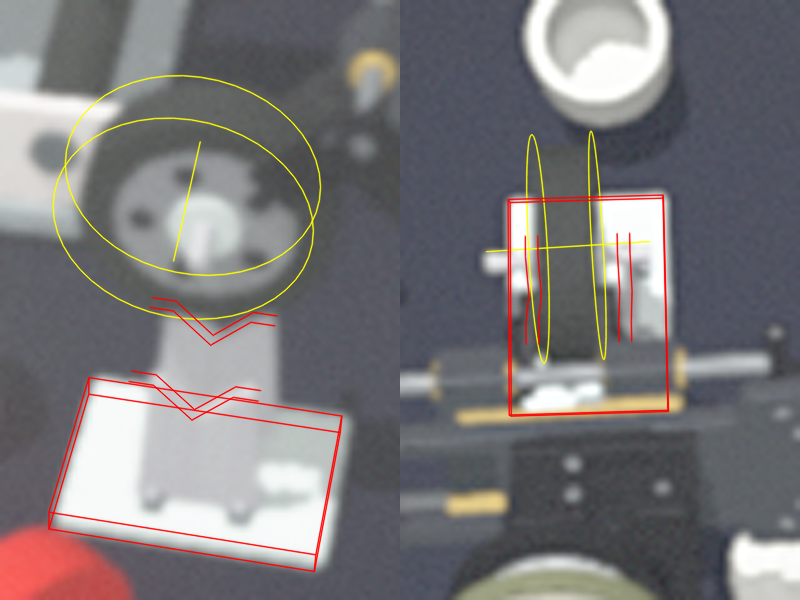

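The last picture shows the held wheel's axle end at side crop (200,262), against a prediction of (173,262). At top it is (487,262) against (487,252). The wheel therefore hangs about 6 mm nearer the robot than predicted, and its y is right. The rest matches its model, so I correct x and lower the wheel.

Call:
jog_arm([
  [[7.1, 0.1, 7.05, 0, 22], [7.1, 0.1, 7.05, 0, 22], [7.1, 0.1, 7.05, 0, 22], [7.1, 0.1, 7.05, 0, 22], [7.1, 0.1, 7.05, 0, 22], [7.1, 0.1, 7.05, 0, 22], [0, 0, 0, 0, 22], [0, 0, 0, 0, 22]],
])

```text
time_s: 22.77
eef_pos: [0.3583, 0.2178, 0.2503]
orientation: [3.137, 0.748, -3.105]
wrist_force: [-0.5, 0.7, -3.1]
grip_width: 0.0262
finger_force: 40.0
```

```bash
python3 st.py
python3 - <<'E'
from go import *
rel(np.array([.357,.2192,.238]),np.array([.357,.2192,.2264]))
E
```

```text
j [-0.6456 -0.0835 -0.2081  2.3949  1.126   0.5611 -0.1587] p [0.3583 0.2178 0.2503] tz [ 0.6799  0.029  -0.7327] ty [-0.0393  0.9992  0.0031] tilt 42.88485308423693 F [-0.5188  0.6773 -3.0827]
world [0.357  0.2192 0.238 ] tool mm [9.3 1.4 8.2]
world [0.357  0.2192 0.2264] tool mm [ 7.9 -0.   8.5]
```

Call:
jog_arm([
  [[3.1, 0.5, 2.7, 0, 22], [3.1, 0.5, 2.7, 0, 22], [3.1, 0.4, 2.8, 0, 22], [1.36, 0, 1.47, 0, 22], [1.36, 0, 1.47, 0, 22], [1.36, 0, 1.47, 0, 22], [0, 0, 0, 0, 22]],
])

```text
time_s: 23.35
eef_pos: [0.3567, 0.2197, 0.2315]
orientation: [3.137, 0.748, -3.105]
wrist_force: [-0.5, 0.3, -3.6]
grip_width: 0.0257
finger_force: 40.0
```

```bash
python3 st.py
```

```text
j [-0.6207 -0.0386 -0.2425  2.407   1.2161  0.5503 -0.2659] p [0.3567 0.2197 0.2315] tz [ 0.6798  0.0297 -0.7328] ty [-0.0401  0.9992  0.0034] tilt 42.88000064283577 F [-0.4705  0.2626 -3.5543]
```

Call:
jog_arm([
  [[0.68, 0, 0.73, 0, 22], [0.68, 0, 0.73, 0, 22], [0, 0, 0, 0, 22]],
])

```text
time_s: 23.6
eef_pos: [0.3568, 0.2198, 0.2298]
orientation: [3.137, 0.749, -3.105]
wrist_force: [-0.6, -0.1, -3.1]
grip_width: 0.026
finger_force: 40.0
```

Call:
jog_arm([
  [[0.68, 0, 0.73, 0, 22], [0.68, 0, 0.73, 0, 22], [0, 0, 0, 0, 22]],
])

```text
time_s: 23.85
eef_pos: [0.3567, 0.2198, 0.2277]
orientation: [3.137, 0.749, -3.105]
wrist_force: [-0.2, -0.3, -3.3]
grip_width: 0.0259
finger_force: 40.0
```

```bash
python3 st.py
```

```text
j [-0.6083 -0.0289 -0.2556  2.4089  1.2364  0.5481 -0.2885] p [0.3567 0.2198 0.2277] tz [ 0.68    0.03   -0.7326] ty [-0.0402  0.9992  0.0036] tilt 42.896752314816325 F [-0.2147 -0.2589 -3.2953]
```

Call:
jog_arm([
  [[0.68, 0, 0.73, 0, 22], [0, 0, 0, 0, 22]],
])

```text
time_s: 24.02
eef_pos: [0.3567, 0.2198, 0.2268]
orientation: [3.137, 0.749, -3.105]
wrist_force: [-0.2, 0.5, -3.8]
grip_width: 0.026
finger_force: 40.0
```

Call:
jog_arm([
  [[0.68, 0, 0.73, 0, 22], [0, 0, 0, 0, 22]],
])

```text
time_s: 24.18
eef_pos: [0.3568, 0.2199, 0.226]
orientation: [3.137, 0.749, -3.105]
wrist_force: [-1.5, -0.7, -0.1]
grip_width: 0.0256
finger_force: 40.0
```

```bash
python3 st.py
```

```text
j [-0.6004 -0.0238 -0.2637  2.4095  1.247   0.5473 -0.2999] p [0.3568 0.2199 0.226 ] tz [ 0.6804  0.0301 -0.7323] ty [-0.0403  0.9992  0.0036] tilt 42.92402577316248 F [-1.4587 -0.6868 -0.1273]
```

Call:
jog_arm([
  [[0.8, 0, -0.75, 0, 22], [0.68, 0, 0.73, 0, 22], [0, 0, 0, 0, 22]],
])

```text
time_s: 24.43
eef_pos: [0.3558, 0.2199, 0.2251]
orientation: [3.136, 0.749, -3.105]
wrist_force: [0.5, 0.1, -0.4]
grip_width: 0.0255
finger_force: 40.0
```

```bash
python3 st.py
```

```text
j [-0.5822 -0.0225 -0.2839  2.4109  1.2508  0.5476 -0.3064] p [0.3558 0.2199 0.2251] tz [ 0.6805  0.0302 -0.7321] ty [-0.0401  0.9992  0.0039] tilt 42.93679008214057 F [ 0.5337  0.0895 -0.4186]
```

Call:
jog_arm([
  [[0.34, 0, 0.37, 0, 22], [0, 0, 0, 0, 22]],
])

```text
time_s: 24.6
eef_pos: [0.3558, 0.22, 0.2248]
orientation: [3.136, 0.75, -3.105]
wrist_force: [-2.3, -0.2, 3.2]
grip_width: 0.0255
finger_force: 40.0
```

Call:
jog_arm([
  [[0, 0, 0, 0, 22], [0, 0, 0, 0, 22], [0, 0, 0, 0, 22]],
], force=3)

```text
time_s: 24.85
eef_pos: [0.3558, 0.22, 0.2246]
orientation: [3.136, 0.749, -3.105]
wrist_force: [-0.2, 1.3, 1.5]
grip_width: 0.0259
finger_force: 3.0
```

Call:
jog_arm([
  [[0, 0, 0, 0, 28], [0, 0, 0, 0, 34], [0, 0, 0, 0, 40], [0, 0, 0, 0, 40], [0, 0, -4, 0, 40], [0, 0, -7, 0, 40], [-3, 0, -9, 0, 40], [-5, 0, -10, 0, 40]],
])

```text
time_s: 25.52
eef_pos: [0.3407, 0.2187, 0.2515]
orientation: [3.138, 0.748, -3.104]
wrist_force: [-0.8, -1.0, -0.2]
grip_width: 0.0399
finger_force: 0.0
```

Call:
jog_arm([
  [[-10, 0, -11, 0, 40], [-10, 0, -11, 0, 40], [-10, 0, -11, 0, 40], [-10, 0, -11, 0, 40], [-10, 0, -11, 0, 40], [-10, 0, -11, 0, 40], [-10, 0, -11, 0, 40], [-10, 0, -11, 0, 40], [0, 0, 0, 0, 40], [0, 0, 0, 0, 40]],
])

```text
time_s: 26.35
eef_pos: [0.3398, 0.2187, 0.3711]
orientation: [3.135, 0.75, -3.106]
wrist_force: [-0.6, -0.6, -0.3]
grip_width: 0.04
finger_force: 0.0
```

```bash
python3 st.py
python3 - <<'E'
from cell import capture
from h import *
import cv2
a=cv2.imread("pics/side0.png").astype(float);im=capture("side")[:,:,::-1];cv2.imwrite("pics/f_side.png",im);cv2.imwrite("pics/f_top.png",capture("top")[:,:,::-1])
g=cv2.cvtColor(im,cv2.COLOR_BGR2GRAY)
# predicted wheel in rest, shifted by bias; brightness of hub/axle spots
for z in(.066,.076,.09):
    w=world([.502,.2245,.0088],[(0,36,z*1000),(0,13,z*1000)]);print(z,proj("side",w))
y,x=np.mgrid[240:290:3,270:312:3];print(g[240:290:3,264:318:3])
E
```

```text
j [-0.5554 -0.3215 -0.2939  2.2814  0.6703  0.7321  0.3399] p [0.3398 0.2187 0.3711] tz [ 0.6809  0.0306 -0.7318] ty [-0.04    0.9992  0.0045] tilt 42.96376430618468 F [-0.6073 -0.5571 -0.2957]
0.066 [[287.9707 280.1561]
 [289.9728 272.0835]]
0.076 [[288.1419 276.5418]
 [290.153  268.4823]]
0.09 [[288.3851 271.4078]
 [290.409  263.3684]]
[[123 124 128 128  83  33  38  39  39  40  39  39  38  38  38  39  36  40]
 [ 50  61  73  74  48  34  33  34  38  40  39  39  34  40  40  41  38  34]
 [ 43  41  40  40  38  38  43  46  47  46  45  41  39  39  38  38  40  36]
 [ 41  43  41  42  44  47  49  46  46  50  46  45  43  42  40  38  38  37]
 [ 44  42  42  45  47  49  50  50  48  48  49  44  46  42  41  41  40  39]
 [ 42  43  41  45  46  45  43  39  38  40  43  41  43  43  41  39  37  38]
 [ 44  42  43  42  41  39  39  44  45  43  40  38  39  41  43  38  35  39]
 [ 41  42  42  40  39  66  88  94  86  97  94  70  45  36  38  39  36  36]
 [ 44  42  39  40  75 105 107  74  46  98 105 101  97  61  38  36  35  33]
 [ 44  43  39  48 102 104 108 114 156 165 121 103  72  84  57  39  37  33]
 [ 44  40  40  56  84  93 179 190 196 196 197 126  69  79  89  42  33  33]
 [ 41  42  40  50  98 129 164 172 194 197 192 192 171 104 101  45  40  35]
 [ 43 144  70  39  83 144 161 160 191 176 186 163 147 105 103  44  38  50]
 [ 45 215 214  49  44 146 161 159 190 149 158 160 150  91  84  38  40 193]
 [ 70 240 244 193  62 146 162 159 155 150 150 158 152  75  42  38  67 155]
 [140 245 245 245 186 154 161 159 158 158 144 154 150  47  39  73 142 155]
 [193 245 246 245 233 160 158 161 158 161 148 149 152  75 123 151 154 155]]
```

Run:
```python
import cv2,numpy as np
a=cv2.imread("pics/side0.png",0);b=cv2.imread("pics/f_side.png",0);t=cv2.imread("pics/f_top.png",0)
for r in range(114,146,4): print(r,"before",a[r,228:256:2],"now",b[r,228:256:2])
```

```text
114 before [196 199 197 197 197 198 199 198 198 197 198 198 197 199] now [203 203 196 166 147 167 204 207 205 205 207 205 204 206]
118 before [191 190 192 191 191 190 193 194 193 191 195 191 193 193] now [196 198 197 181 154 145 188 198 200 198 197 198 199 200]
122 before [ 82  92 100 108 116 126 132 147 151 158 162 168 174 177] now [ 87  98 106 116 147 142 135 150 157 163 166 174 180 183]
126 before [48 49 48 48 46 49 50 45 45 45 46 46 45 46] now [ 52  52  53  57 110 147 111  62  51  52  53  51  56  58]
130 before [48 49 46 45 41 44 43 42 43 43 44 45 43 44] now [ 52  49  50  50  61 101 124 108  63  52  52  51  51  52]
134 before [130 120  65  43  44  44  43  42  45  44  45  42  45  44] now [138 134 131 123 113 102 115 128 115  80  69  64  61  60]
138 before [128 100  62  57  55  55  72  85  83  82  89  92  85  74] now [139 145 153 157 160 161 159 142 133 138 165 169 168 169]
142 before [ 77  76  75  74  75  75  75  76  86 111 132 105  94 100] now [ 83  81  81  79  81  80  83  98 139 142 142 156 137  82]
```

Run:
```python
import cv2,numpy as np
b=cv2.imread("pics/f_side.png",0).astype(float);b=255*(b/255)**.6
b=cv2.resize(b[60:180,200:280],None,fx=5,fy=5,interpolation=cv2.INTER_CUBIC);a=cv2.imread("pics/p5.png",0)[:,:400].astype(float)
for r in(325,335,345,355):
    print(r,[round(float(np.sum(np.arange(165,235)*np.clip(m[r,165:235]-m[r,165:235].min()-40,0,None))/np.sum(np.clip(m[r,165:235]-m[r,165:235].min()-40,0,None))),1) for m in(a,b)])
```

```text
325 [187.1, 190.8]
335 [189.0, 192.4]
345 [193.9, 197.0]
355 [201.4, 204.6]
```

```bash
python3 -c "
from cell import ticket
print(ticket.sign_off())"
```

```text
the job is handed in; nothing more can be done
None
```

The wheel is out of the fork and set down with its axle in the vees of the rest, the gripper is clear and the job is handed in at about 26 s. The lever reached its stop, then came back about 0.025 rad on release, so it stands open near 1.88 rad. I aimed no move at the rollers, bench or jar, but did not look at them again, and the final seating was checked by the contact force and pixel values, not a viewed picture.

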